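# Bring a bench load to its set point

## Task

On the load unit, first push the lever back to idle against its stop post; with the lever at idle, turn the range dial until its nose points at the long mark. Then push the lever out until it points at the steel setting tab, and with that set press the wide start button fully down for a moment and let go. Leave the setting tab where it is, do not press the narrow stop button, and do not disturb the other things on the bench.

Things in the scene. Friction and masses are not known exactly. Their poses are not given: they have to be found in the camera images.
- load: load unit: grey box 190 (x) x 250 (y) x 60 mm with a dark deck on top (z 60 mm), fixed to the bench. Origin: centre of its underside; x points away from the robot at yaw 0, y to the left. The load lever turns flat over its deck; an arc of 12 short scale lines, 10 degrees apart, lies under its nose.
- lever (a joint): angle of the load lever (rad) about a vertical axis, anticlockwise from above positive, 0 to 1.92. 0 = idle, the arm against the single steel stop post, pointing along -0.96 rad in the load unit's frame; 1.92 = full load. It starts between 0.6 and 1.65 and stays where it is left; friction about 0.22 N m, some 2.5 N at the handle.
- lever_pivot (a point): pivot of the load lever, on the deck surface, 55 mm from the unit's centre on the robot's side. Its x axis points along the lever to the handle, z up. The stop post (14 mm thick, 22 mm tall) stands on the deck 46 mm from the pivot, on the clockwise side of the idle arm: with the unit's far side up, at the right end of the arc.
- lever_handle (a point): centre of the lever's handle: an upright grey cylinder 22 mm in diameter, from 10 to 52 mm above the deck, 92 mm from the pivot; the point lies 32 mm above the deck. x axis as the lever's. The aluminium arm (12 mm wide, its top 15 mm above the deck) runs from the pivot to the handle and ends in a thin nose 111 mm from the pivot.
- tab (a joint): angle of the setting tab (rad), same axis, zero and sense as lever: the lever is at its setting when the two values are equal. Somewhere between 0.8 and 1.6. The tab is stiff (1.5 N m).
- tab_mark (a point): inner end of the setting tab: a steel block 18 mm long (radially), 12 mm wide, 14 mm tall with a thin fin along its middle, standing on the deck 125 to 143 mm from the lever's pivot, just outside the arc of the nose. The point is 8 mm above the deck; x points radially outwards.
- selector: range selector: grey box 120 x 120 x 50 mm, fixed, to the left or right of the load unit. Origin: centre of its underside. The dial is at the middle of its top.
- dial (a joint): angle of the range dial (rad) about the vertical axis, anticlockwise from above positive, 0 to 2.5. At 1.70 the nose points at the one long thick mark (18 x 5 mm) among the short marks round the dial. At 0 the nose points along -2.0 rad in the selector's frame. It starts between 0.45 and 1.05 and stays where it is left (friction 0.05 N m).
- dial_grip (a point): on the dial's axis, 22 mm above the selector's top (72 mm above the bench), the middle of its upright grip bar: 46 mm long, 14 mm wide, from 7 to 33 mm above the selector's top, on a 48 mm disc. x runs along the bar to the nose, the pointed end with a dark line on top.
- station: push-button station: grey box 85 (x) x 130 (y) x 40 mm, fixed, on the other side of the load unit from the selector; y axis points from the narrow stop button to the wide start button.
- start_top (a point): centre of the top of the wide START button (38 mm in diameter), 62 mm above the bench when up, 30 mm from the station's centre along its +y; pressed straight down. The point moves down with the button.
- start (a joint): travel of the wide start button (m): 0 up, 0.006 fully down at about 5 N; springs back
- stop (a joint): travel of the narrow STOP button (16 mm in diameter), 68 mm from the start button on the same station: 0 up; not to be pressed
- meter: handheld multimeter in a red and dark blue case, 190 x 90 x 42 mm, lying flat at the far left. Bystander, loose.
- plug_a: white connector housing, 18 x 26 x 20 mm, lying on the load unit's deck in its corner on the robot's side, at the full-load end. Bystander, loose.
- plug_b: white connector housing, 18 x 26 x 20 mm, on the bench beyond the load unit. Bystander, loose.
- driver: screwdriver lying on the bench at the far left edge of the mat. Bystander, loose.
- spool: yellow spool, 60 mm across, 40 mm tall, at the far right. Bystander, loose.
- tape: paper roll, 68 mm across, 18 mm tall, on the bench at the right edge of the mat. Bystander, loose.
There are look-alikes about, which are no part of the job. Leave any orange look-alike of the selector alone.

How it is judged:
By the outcome, as a careful person would: the job done as asked, in the order asked, and still so for the second after the job is handed in, with the robot touching nothing.
It also fails if it takes over 67 s, if anything falls off the work surface, if the arm or the gripper's body presses on something with over 40 N, if the wrist force passes 120 N, or if a joint passes its speed limit or range.

## Robot

A 6-joint arm with a two-finger parallel gripper is mounted at the origin on the work surface. World frame = base frame: x ahead of the robot, y to its left, z up, the work surface at z = 0. Lengths are in m, angles in rad, forces in N, time in s.
With the tool pointing down it reaches from about 0.275 to 1 m from the base axis. Payload 8.4 kg.
Tool frame: the origin (TCP) lies midway between the tips of the shut fingers; the grasp point (between the pads) lies behind it (arm.hold_point_z is the z of the grasp point in the tool frame, in m); z points along the fingers, y is the direction in which the jaws open and shut (so a half turn about z gives the same grasp; the last joint's range is limited). The gripper opens to 85 mm and grips with 20 to 120 N. Pads are 22 mm wide; open, the fingers measure 114 mm over their backs; the gripper's body (76 mm by 85 mm) begins 54 mm behind the grasp point. The pads swing forward as they close: fully open they stand 13 mm farther back than shut.
Start: joints at [-1.352, 0.353, 1.633, -0, 1.155, -0.002], TCP at [0.137, -0.61, 0.195] pointing down, gripper open.
Joint ranges: [-2.63, 2.63], [-0.92, 2.1], [0.06, 2.66], [-1.3, 4.44], [0, 2.69], [-3.02, 3.02]. Speed limits (rad/s): [2.22, 2.22, 2.79, 3.14, 3.14, 3.14].

## Interface

Orientations are given as a 3x3 rotation matrix whose columns are the frame's x, y, z axes.
In Python, from cell import arm gives the robot as it stands.
- The arm moves only by the tool move_arm, never from a script. Its argument "series" is a list of rows, each an object with "slide": the shift along the tool's x, y, z as a fraction of full scale, a list of three; "turn": the turn, a rotation vector about the tool's x, y, z as a fraction of full scale, a list of three; "fingers": the closure, from -1 (fully open) to 1 (shut). In form: [{"slide": [tx, ty, tz], "turn": [rx, ry, rz], "fingers": fingers}, ...]. A call has 1 to 12 rows; each row is the pose to reach, as a shift and turn from the pose measured when the call began, along the tool's axes at that moment, turning the shorter way round; what a row does not reach only later rows make up. Full scale, the value 1, is 25 cm for a shift and 360 degrees for a turn. A row lasts 1/12 s, in which the tool goes at most 41.7 mm and 7.16 degrees, less where a joint would pass 70% of its speed; a pose out of reach is approached as far as the arm can. A call with a number of a shift or a turn outside -1 to 1 is refused whole. A call with a gripper value outside its range is refused whole. The fingers move at their own pace and stop on an object; "newtons" is the grip in N (left out, the last holds). Time passes only in rows, so rows that repeat a pose let the fingers close. It gives the time, the measured TCP pose, the force and the opening at its end, in the units of the state.
- arm.get_state(): the state, without advancing time (a new reading comes with each control period).
- arm.camera(name): name is "side" or "top" or "wrist"; returns a dict with "frame" (480x640x3 uint8, red, green, blue), "fx", "fy", "cx", "cy" (pixels), "dist" ([k1, k2, p1, p2, k3] as OpenCV has them; the pictures are not rectified), "cam_to_world" (4x4, takes a point from camera to world coordinates). Camera axes: x right, y down, z forward; pixel columns grow to the right and rows downward; lengths in m; the calibration is good to about 2 mm. A picture is of the moment at which its call begins. There is no depth.
- arm.sign_off(): hands the job in, once; it reports no verdict.
Trained networks look in the newest picture that a camera, given by its name, has taken for a name from the list of things; names that differ only in an ending like _2 or _b are one class to them, and where a whole thing is asked for, a point or a joint stands for the part that bears it (a point fixed in the world has none). Each returns a list of dicts, best first, with "p" (0 to 1); they miss things now and then, are a little off and sometimes report something else, mostly with a low value. They report only what shows in the picture. A call takes as long as a camera call. They do not tell look-alikes from the thing itself.
- arm.recognise(thing, camera): "location" ([x, y, z] in m, in world coordinates, good to about 4 mm: the middle of the surface that is visible of it).
- arm.regions_of(thing, camera): "pixels" (480x640 bool, what is visible of it).
- arm.spot_point(thing, camera): "location" ([x, y, z] in m, in world coordinates, good to about 4 mm: a listed point, or the origin of a listed thing).
The state is a dict: "clock": time; "qpos": joint angles; "qd": joint speeds; "joint_torque": joint torques, N m; "position": TCP position; "tcp_rot": TCP orientation; "wrist_force": force on the tool from outside, world axes, zero at the start; "ft_torque": the same for the moment, N m; "finger_gap": finger opening in m.
Only numpy, scipy, OpenCV 4.12 (cv2) and the standard library are available. Lean on these libraries where they do the work, as an engineer would, in place of code of your own. Each camera call takes 0.05 s, during which the arm holds its last target. There are 200 camera calls.

## Working session

There is one attempt and no reset: what is moved stays moved. The work goes in short steps, Python scripts to look and compute and a tool call to move; the robot and the scene stay as the last step left them, time stands still between calls to the robot, and variables do not carry over. Pictures are saved under pics/ and viewed, about 8 in all and at most 12, crops included, and the job is handed in when it is done.

Besides the shell and the picture viewer there is one more tool, called after "Request:" by a JSON object that holds its "method" and its "body", one argument or row to a line. move_arm: Moves the arm, as the interface text tells. Its arguments: {"type":"object","properties":{"series":{"type":"array"},"newtons":{"type":"number"}},"required":["series"]}

```bash
mkdir -p pics; cat > h.py <<'E'
from cell import arm
import numpy as np, cv2
def und(c,px):
    K=np.array([[c['fx'],0,c['cx']],[0,c['fy'],c['cy']],[0,0,1]])
    return cv2.undistortPoints(np.array(px,float).reshape(-1,1,2),K,np.array(c['dist'])).reshape(-1,2)
def ray(c,px,z):
    T=np.array(c['cam_to_world']); o=[]
    for u in und(c,px):
        d=T[:3,:3]@np.array([u[0],u[1],1]); o.append(T[:3,3]+d*(z-T[2,3])/d[2])
    return np.array(o)
def proj(c,P):
    K=np.array([[c['fx'],0,c['cx']],[0,c['fy'],c['cy']],[0,0,1]])
    W=np.linalg.inv(np.array(c['cam_to_world']))
    return cv2.projectPoints(np.array(P,float).reshape(-1,1,3),cv2.Rodrigues(W[:3,:3])[0],W[:3,3],K,np.array(c['dist']))[0].reshape(-1,2)
def save(c,n): cv2.imwrite('pics/'+n,c['frame'][:,:,::-1])
E
python3 - <<'E'
from h import *
np.set_printoptions(precision=4,suppress=True)
for n in ['top','side']:
    c=arm.camera(n); save(c,n+'0.png'); print(n,np.array(c['cam_to_world'])[:3,3])
    for t in ['load','lever_pivot','lever_handle','tab_mark','selector','dial_grip','station','start_top','plug_a']:
        for r in arm.spot_point(t,n)[:3]:
            print(t,round(r['p'],2),np.array(r['location']),proj(c,r['location']).round()[0])
s=arm.get_state();print(s['clock'],s['tcp_rot'],arm.hold_point_z,s['finger_gap'])
E
```

```text
top [ 0.5263 -0.0272  1.2517]
lever_pivot 0.72 [0.472  0.0083 0.0592] [306. 300.]
lever_pivot 0.52 [ 0.75   -0.1915  0.0006] [381. 192.]
lever_handle 0.61 [0.5613 0.0355 0.0893] [294. 264.]
tab_mark 0.64 [ 0.7493 -0.1925  0.0013] [381. 192.]
tab_mark 0.6 [0.5778 0.0706 0.0702] [280. 258.]
selector 0.81 [ 0.5209 -0.3045  0.0007] [427. 278.]
selector 0.67 [ 0.7104 -0.3612  0.0019] [446. 205.]
selector 0.64 [ 0.5847 -0.4766 -0.0008] [491. 252.]
dial_grip 0.54 [ 0.7156 -0.3603  0.0705] [453. 199.]
dial_grip 0.53 [ 0.5245 -0.3051  0.0703] [433. 276.]
dial_grip 0.42 [0.4718 0.0103 0.0595] [306. 300.]
station 0.73 [0.4647 0.2706 0.0033] [206. 304.]
start_top 0.58 [0.4497 0.3009 0.0631] [188. 312.]
plug_a 0.59 [0.4323 0.1    0.0601] [269. 317.]
plug_a 0.45 [ 0.7148 -0.0143 -0.0004] [314. 206.]
plug_a 0.17 [ 0.5802  0.4839 -0.0013] [125. 261.]
side [ 0.252  -0.7811  0.7154]
load 0.83 [ 0.5208  0.0232 -0.0019] [288. 279.]
lever_pivot 0.62 [0.4713 0.0066 0.0636] [268. 267.]
tab_mark 0.59 [0.5763 0.0709 0.0677] [301. 238.]
selector 0.95 [ 0.528  -0.3002 -0.0008] [354. 381.]
selector 0.73 [ 0.7108 -0.3555 -0.0024] [454. 371.]
dial_grip 0.95 [ 0.525  -0.3027  0.0721] [354. 356.]
dial_grip 0.74 [ 0.7086 -0.363   0.0733] [462. 347.]
station 0.94 [0.4629 0.2723 0.0005] [234. 229.]
start_top 0.58 [0.4514 0.3022 0.0596] [225. 206.]
plug_a 0.66 [0.4247 0.1003 0.0576] [236. 251.]
plug_a 0.64 [ 0.7164 -0.0157 -0.0002] [369. 266.]
1.0 [[ 0.9757  0.219   0.    ]
 [ 0.219  -0.9757 -0.0001]
 [ 0.      0.0001 -1.    ]] -0.0187 0.08570818159265806
```

View pics/top0.png

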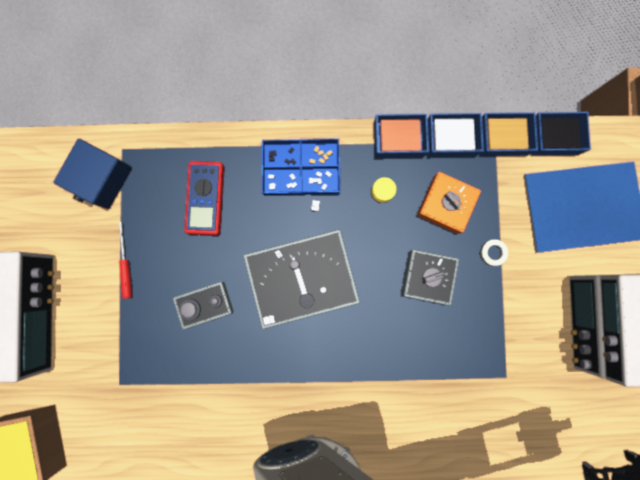

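The real selector is the grey box at pixel (433,278). The orange one at (450,202) is the look-alike. The station is at (203,305), with its wide start button at (190,310) and narrow stop at (216,300). The load unit's lever handle is at (294,264), the tab at (279,255) and the stop post at (323,290). I'll go above the load unit for a close look.

Request:
{"method": "move_arm", "body": {
  "series": [
    {"slide": [1, -1, -0.36], "turn": [0, 0, -0.016], "fingers": -1},
    {"slide": [1, -1, -0.36], "turn": [0, 0, -0.016], "fingers": -1},
    {"slide": [1, -1, -0.36], "turn": [0, 0, -0.016], "fingers": -1},
    {"slide": [1, -1, -0.36], "turn": [0, 0, -0.016], "fingers": -1},
    {"slide": [1, -1, -0.36], "turn": [0, 0, -0.016], "fingers": -1},
    {"slide": [1, -1, -0.36], "turn": [0, 0, -0.016], "fingers": -1},
    {"slide": [1, -1, -0.36], "turn": [0, 0, -0.016], "fingers": -1},
    {"slide": [1, -1, -0.36], "turn": [0, 0, -0.016], "fingers": -1},
    {"slide": [1, -1, -0.36], "turn": [0, 0, -0.016], "fingers": -1},
    {"slide": [1, -1, -0.36], "turn": [0, 0, -0.016], "fingers": -1}
  ]
}}

```text
clock: 1.83
position: [0.3287, -0.3078, 0.2872]
tcp_rot: [[0.948, 0.319, 0.003], [0.319, -0.948, -0.0], [0.003, 0.001, -1.0]]
wrist_force: [0.2, -0.8, 0.4]
finger_gap: 0.0855
```

Request:
{"method": "move_arm", "body": {
  "series": [
    {"slide": [0.8, -1, 0], "turn": [0, 0, 0], "fingers": -1},
    {"slide": [0.8, -1, 0], "turn": [0, 0, 0], "fingers": -1},
    {"slide": [0.8, -1, 0], "turn": [0, 0, 0], "fingers": -1},
    {"slide": [0.8, -1, 0], "turn": [0, 0, 0], "fingers": -1},
    {"slide": [0.8, -1, 0], "turn": [0, 0, 0], "fingers": -1},
    {"slide": [0.8, -1, 0], "turn": [0, 0, 0], "fingers": -1},
    {"slide": [0.8, -1, 0], "turn": [0, 0, 0], "fingers": -1},
    {"slide": [0.8, -1, 0], "turn": [0, 0, 0], "fingers": -1},
    {"slide": [0.8, -1, 0], "turn": [0, 0, 0], "fingers": -1},
    {"slide": [0.8, -1, 0], "turn": [0, 0, 0], "fingers": -1},
    {"slide": [0.8, -1, 0], "turn": [0, 0, 0], "fingers": -1}
  ]
}}

```text
clock: 2.75
position: [0.4383, -0.0075, 0.2872]
tcp_rot: [[0.947, 0.32, 0.003], [0.32, -0.947, -0.001], [0.002, 0.002, -1.0]]
wrist_force: [0.1, -0.4, 0.4]
finger_gap: 0.0855
```

```bash
cat >> h.py <<'E'
def plan(p,az):
    "slide/turn fractions for tool-down pose at p with tool x azimuth az"
    s=arm.get_state(); R=np.array(s['tcp_rot']); from scipy.spatial.transform import Rotation as Q
    G=np.array([[np.cos(az),np.sin(az),0],[np.sin(az),-np.cos(az),0],[0,0,-1]])
    return (R.T@(np.array(p)-s['position'])/.25).round(4),(Q.from_matrix(R.T@G).as_rotvec()/2/np.pi).round(4)
np.set_printoptions(precision=4,suppress=True)
E
python3 - <<'E'
from h import *
n='wrist';c=arm.camera(n); save(c,'w1.png'); print(np.array(c['cam_to_world']))
for t in ['load','lever_pivot','lever_handle','tab_mark','plug_a']:
    for r in arm.spot_point(t,n)[:2]:
        print(t,round(r['p'],2),np.array(r['location']),proj(c,r['location']).round()[0])
s=arm.get_state();print(s['clock'],s['position'],s['tcp_rot'],s['qpos'])
E
```

```text
[[ 0.3203 -0.911  -0.2596  0.5041]
 [-0.9473 -0.3074 -0.09    0.0153]
 [ 0.0021  0.2748 -0.9615  0.465 ]
 [ 0.      0.      0.      1.    ]]
load 0.67 [0.5243 0.024  0.0045] [315. 120.]
load 0.35 [0.5801 0.0684 0.0661] [289.  39.]
lever_pivot 0.77 [0.4727 0.0117 0.063 ] [310. 172.]
lever_handle 0.94 [0.5615 0.0344 0.0938] [317.  68.]
tab_mark 0.89 [0.5806 0.0734 0.069 ] [283.  36.]
plug_a 0.71 [0.4247 0.1052 0.0624] [210. 187.]
3.05 [ 0.4384 -0.008   0.2875] [[ 0.9483  0.3173  0.0035]
 [ 0.3173 -0.9483 -0.0005]
 [ 0.0031  0.0016 -1.    ]] [-0.0212 -0.0362  1.8929 -0.0005  1.2814  1.2268]
```

View pics/w1.png

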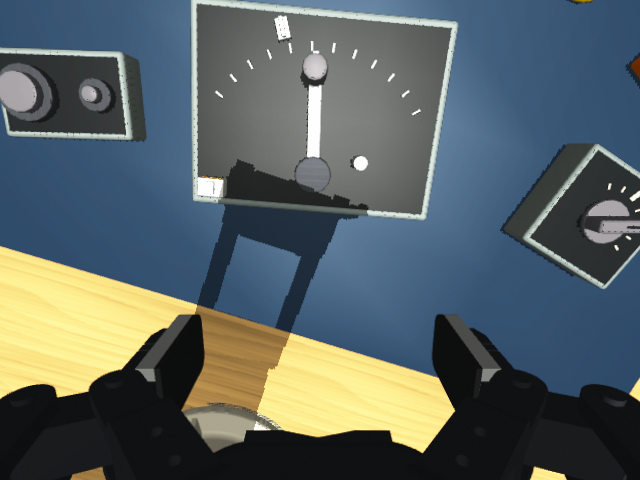

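The wrist view shows the lever pivot at (312,174), the handle top at (315,66), the tab at (282,27), the post at (360,162) and plug_a at (210,187).

```bash
python3 - <<'E'
from h import *
c=arm.camera('wrist')
f=c['frame']
cv2.imwrite('pics/crop1.png',cv2.resize(f[0:215,185:465],None,fx=2.8,fy=2.8,interpolation=cv2.INTER_CUBIC)[:,:,::-1])
co=ray(c,[(193,2),(457,22),(427,218),(193,201)],.06); print('corners',co,'ctr',co.mean(0))
hd=ray(c,[(315,66)],.112)[0]; po=ray(c,[(361,163)],.082)[0]; tb=ray(c,[(282,27)],.074)[0]
print('handle',hd,'post',po,'tab',tb)
e=[co[0]-co[1],co[3]-co[2]]; print('yaw',[np.arctan2(-v[0],v[1]) for v in e],[np.arctan2(v[1],v[0]) for v in (co[0]-co[3],co[1]-co[2])])
yaw=np.mean([np.arctan2(-v[0],v[1]) for v in e]+[np.arctan2(v[1],v[0]) for v in (co[0]-co[3],co[1]-co[2])])
pv=co.mean(0)-.055*np.array([np.cos(yaw),np.sin(yaw),0]); print('pivot',pv,yaw, ray(c,[(312,174)],.07))
for n,q in (('handle',hd),('tab',tb),('post',po)):
    v=q-pv; print(n,np.hypot(*v[:2]),np.arctan2(v[1],v[0]),np.arctan2(v[1],v[0])-yaw+.96)
E
```

```text
corners [[ 0.5827  0.1601  0.06  ]
 [ 0.6446 -0.0751  0.06  ]
 [ 0.4661 -0.1213  0.06  ]
 [ 0.405   0.1182  0.06  ]] ctr [0.5246 0.0205 0.06  ]
handle [0.5599 0.0349 0.112 ] post [ 0.4978 -0.0324  0.082 ] tab [0.5866 0.0752 0.074 ]
yaw [np.float64(0.2575649753526425), np.float64(0.25002726789922597)] [np.float64(0.23127994045284048), np.float64(0.2536469024404268)]
pivot [0.4713 0.007  0.06  ] 0.24812977153628396 [[0.4719 0.009  0.07  ]]
handle 0.09291500291210243 0.30571738457333203 1.017587613037048
tab 0.13398052216642858 0.5345265465552715 1.2463967750189875
post 0.04748513597268028 -0.9781466269957229 -0.2662763985320069
```

View pics/crop1.png

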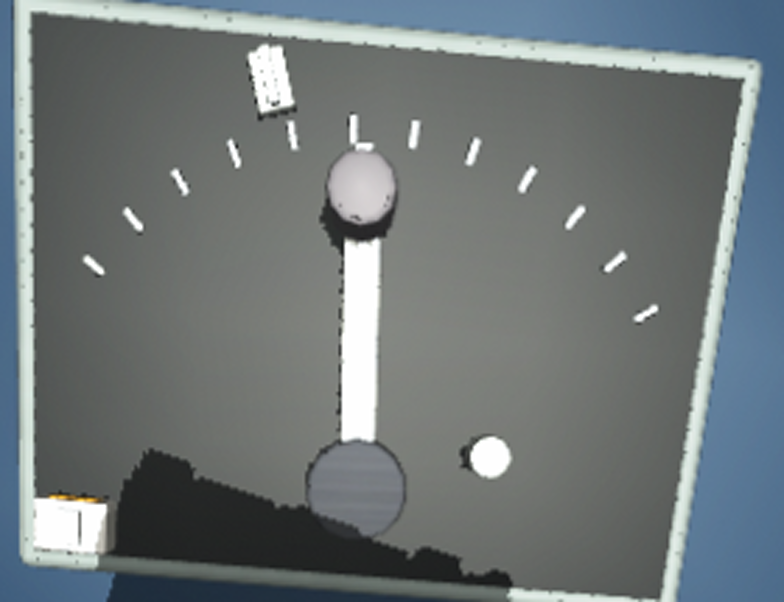

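```bash
python3 - <<'E'
from h import *
print(plan([.5598,.0345,.15],.30),plan([.5598,.0345,.08],.30))
E
```

```text
(array([ 0.5122, -0.0072,  0.5516]), array([ 0.0002, -0.0005,  0.0037])) (array([ 0.5113, -0.0076,  0.8316]), array([ 0.0002, -0.0005,  0.0037]))
```

Request:
{"method": "move_arm", "body": {
  "series": [
    {"slide": [0.512, -0.007, 0.5], "turn": [0, 0, 0.004], "fingers": 0.25},
    {"slide": [0.512, -0.007, 0.5], "turn": [0, 0, 0.004], "fingers": 0.25},
    {"slide": [0.512, -0.007, 0.5], "turn": [0, 0, 0.004], "fingers": 0.25},
    {"slide": [0.512, -0.007, 0.5], "turn": [0, 0, 0.004], "fingers": 0.25},
    {"slide": [0.512, -0.007, 0.5], "turn": [0, 0, 0.004], "fingers": 0.25},
    {"slide": [0.512, -0.007, 0.5], "turn": [0, 0, 0.004], "fingers": 0.25},
    {"slide": [0.512, -0.007, 0.5], "turn": [0, 0, 0.004], "fingers": 0.25},
    {"slide": [0.512, -0.007, 0.5], "turn": [0, 0, 0.004], "fingers": 0.25}
  ],
  "newtons": 20
}}

```text
clock: 3.77
position: [0.5593, 0.034, 0.1641]
tcp_rot: [[0.956, 0.293, 0.004], [0.293, -0.956, -0.001], [0.004, 0.002, -1.0]]
wrist_force: [-0.6, -0.2, -0.7]
finger_gap: 0.0319
```

```bash
python3 - <<'E'
from h import *
c=arm.camera('wrist'); save(c,'w2.png')
for r in arm.spot_point('lever_handle','wrist')[:2]: print(r)
s=arm.get_state();print(s['position'],s['finger_gap'],plan([.5598,.0345,.08],.30))
E
```

```text
{'location': [0.5606, 0.0344, 0.0906], 'p': 0.8}
[0.5596 0.034  0.1647] 0.031735685326566974 (array([-0.0006, -0.0023,  0.3386]), array([ 0.0003, -0.0008, -0.0004]))
```

View pics/w2.png

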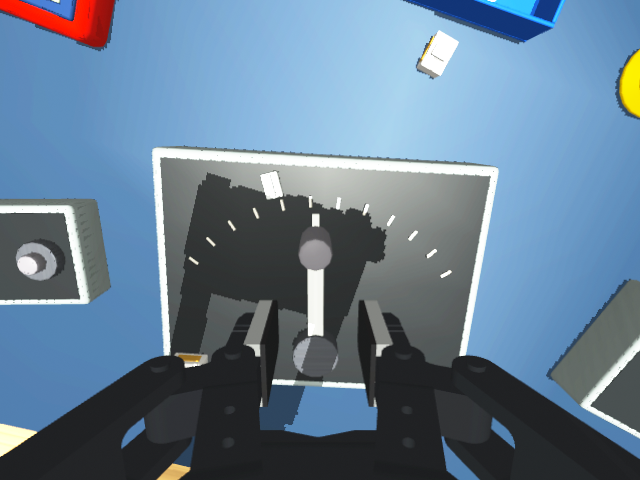

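The handle at (315,255) is centred between the fingers, so I'll descend around it.

Request:
{"method": "move_arm", "body": {
  "series": [
    {"slide": [0, -0.002, 0.17], "turn": [0, 0, 0], "fingers": 0.25},
    {"slide": [0, -0.002, 0.338], "turn": [0, 0, 0], "fingers": 0.25},
    {"slide": [0, -0.002, 0.338], "turn": [0, 0, 0], "fingers": 0.25},
    {"slide": [0, -0.002, 0.338], "turn": [0, 0, 0], "fingers": 0.25},
    {"slide": [0, -0.002, 0.338], "turn": [0, 0, 0], "fingers": 0.25}
  ]
}}

```text
clock: 4.28
position: [0.561, 0.0344, 0.0825]
tcp_rot: [[0.956, 0.293, 0.008], [0.293, -0.956, -0.0], [0.007, 0.003, -1.0]]
wrist_force: [0.2, 0.2, 1.6]
finger_gap: 0.032
```

```bash
cat >> h.py <<'E'
PV=np.array([.4715,.0075,0])
def arc(angs,r=.092,z=.08):
    for a in angs:
        s,t=plan(PV+[r*np.cos(a),r*np.sin(a),z],a); print(round(a,3),s.round(3),t[2].round(3))
E
python3 - <<'E'
from h import *
s=arm.get_state();print(s['clock'],s['position'],s['finger_gap'],s['wrist_force'])
arc([.2,.1,0,-.1,-.2,-.3,-.4,-.5,-.6,-.66,-.72,-.75])
E
```

```text
4.2833 [0.561  0.0344 0.0825] 0.0319908981107917 [0.2389 0.1682 1.584 ]
0.2 [-0.008  0.034  0.01 ] 0.016
0.1 [-0.013  0.07   0.01 ] 0.031
0 [-0.022  0.106  0.01 ] 0.047
-0.1 [-0.034  0.14   0.01 ] 0.063
-0.2 [-0.05   0.173  0.01 ] 0.079
-0.3 [-0.07   0.205  0.01 ] 0.095
-0.4 [-0.092  0.234  0.01 ] 0.111
-0.5 [-0.117  0.261  0.01 ] 0.127
-0.6 [-0.144  0.286  0.01 ] 0.143
-0.66 [-0.162  0.299  0.01 ] 0.152
-0.72 [-0.18   0.311  0.009] 0.162
-0.75 [-0.19   0.317  0.009] 0.167
```

Request:
{"method": "move_arm", "body": {
  "series": [
    {"slide": [-0.008, 0.034, 0.01], "turn": [0, 0, 0.016], "fingers": 0.25},
    {"slide": [-0.013, 0.07, 0.01], "turn": [0, 0, 0.031], "fingers": 0.25},
    {"slide": [-0.022, 0.106, 0.01], "turn": [0, 0, 0.047], "fingers": 0.25},
    {"slide": [-0.034, 0.14, 0.01], "turn": [0, 0, 0.063], "fingers": 0.25},
    {"slide": [-0.05, 0.173, 0.01], "turn": [0, 0, 0.079], "fingers": 0.25},
    {"slide": [-0.07, 0.205, 0.01], "turn": [0, 0, 0.095], "fingers": 0.25},
    {"slide": [-0.092, 0.234, 0.01], "turn": [0, 0, 0.111], "fingers": 0.25},
    {"slide": [-0.117, 0.261, 0.01], "turn": [0, 0, 0.127], "fingers": 0.25},
    {"slide": [-0.144, 0.286, 0.01], "turn": [0, 0, 0.143], "fingers": 0.25},
    {"slide": [-0.162, 0.299, 0.01], "turn": [0, 0, 0.152], "fingers": 0.25},
    {"slide": [-0.18, 0.311, 0.01], "turn": [0, 0, 0.162], "fingers": 0.25},
    {"slide": [-0.18, 0.311, 0.01], "turn": [0, 0, 0.162], "fingers": 0.25}
  ]
}}

```text
clock: 5.28
position: [0.5421, -0.054, 0.0829]
tcp_rot: [[0.749, -0.662, 0.012], [-0.662, -0.749, -0.001], [0.01, -0.007, -1.0]]
wrist_force: [0.9, -0.3, -0.5]
finger_gap: 0.0321
```

```bash
python3 - <<'E'
from h import *
s=arm.get_state();print(s['clock'],s['position'],s['finger_gap'],s['wrist_force'])
arc([-.74,-.75,-.76,-.77,-.78,-.79])
E
```

```text
5.2833 [ 0.5421 -0.054   0.0829] 0.03211823157659302 [ 0.8734 -0.2796 -0.5058]
-0.74 [-0.007  0.009  0.012] 0.002
-0.75 [-0.007  0.012  0.012] 0.004
-0.76 [-0.007  0.016  0.012] 0.006
-0.77 [-0.007  0.02   0.012] 0.007
-0.78 [-0.007  0.024  0.012] 0.009
-0.79 [-0.008  0.027  0.012] 0.01
```

Request:
{"method": "move_arm", "body": {
  "series": [
    {"slide": [-0.007, 0.009, 0], "turn": [0, 0, 0.003], "fingers": 0.25},
    {"slide": [-0.007, 0.014, 0], "turn": [0, 0, 0.005], "fingers": 0.25},
    {"slide": [-0.007, 0.02, 0], "turn": [0, 0, 0.007], "fingers": 0.25},
    {"slide": [-0.007, 0.02, 0], "turn": [0, 0, 0.007], "fingers": 0.25}
  ]
}}

```text
clock: 5.62
position: [0.5378, -0.0566, 0.0835]
tcp_rot: [[0.719, -0.695, 0.013], [-0.695, -0.719, -0.001], [0.01, -0.008, -1.0]]
wrist_force: [-0.1, -0.2, 1.3]
finger_gap: 0.0321
```

Request:
{"method": "move_arm", "body": {
  "series": [
    {"slide": [0, 0.005, 0], "turn": [0, 0, 0.002], "fingers": 0.25},
    {"slide": [0, 0.008, 0], "turn": [0, 0, 0.002], "fingers": 0.25},
    {"slide": [0, 0.008, 0], "turn": [0, 0, 0.002], "fingers": 0.25}
  ]
}}

```text
clock: 5.87
position: [0.5362, -0.058, 0.0833]
tcp_rot: [[0.711, -0.704, 0.012], [-0.704, -0.711, -0.001], [0.01, -0.008, -1.0]]
wrist_force: [-0.1, -0.4, 0.8]
finger_gap: 0.032
```

```bash
python3 - <<'E'
from h import *
c=arm.camera('wrist'); f=c['frame'];save(c,'w3.png')
for t in ['lever_handle','lever_pivot']:
  for r in arm.spot_point(t,'wrist')[:2]: print(t,r,proj(c,r['location']))
for a in (-.712,-.65,-.60): print(a,proj(c,[PV+[.092*np.cos(a),.092*np.sin(a),.112],PV+[.108*np.cos(a),.108*np.sin(a),.066]]))
print(plan([.54,-.06,.08],-.712)); print(arm.get_state()['position'])
E
```

```text
lever_handle {'location': [0.4689, 0.0115, 0.0614], 'p': 0.48} [[314.1587 423.7672]]
lever_pivot {'location': [0.4694, 0.012, 0.0624], 'p': 0.97} [[312.9668 424.9095]]
-0.712 [[299.1144 313.0583]
 [301.4547 247.81  ]]
-0.65 [[285.6254 314.2502]
 [288.7541 248.9997]]
-0.6 [[274.8618 315.7707]
 [278.618  250.5089]]
(array([ 0.016 , -0.0046,  0.0133]), array([-0.0012, -0.0016, -0.0109]))
[ 0.5363 -0.058   0.0833]
```

View pics/w3.png

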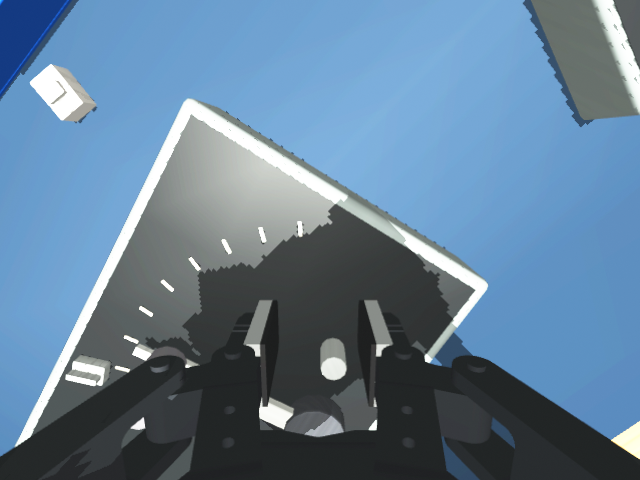

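```bash
python3 - <<'E'
from h import *
c=arm.camera('wrist'); s=arm.get_state(); R=np.array(s['tcp_rot'])
p=s['position']
for dz in (0,-.01,-.0187,-.04):
  print(dz,proj(c,[p+R@np.array([0,y,dz]) for y in (-.016,.016)]).round().tolist())
for a in (.1,.2,.3,.4,.54): print(a,proj(c,[PV+[.03*np.cos(a),.03*np.sin(a),.075],PV+[.092*np.cos(a),.092*np.sin(a),.112]]).round().tolist())
c=arm.camera('side'); cv2.imwrite('pics/side1.png',cv2.resize(c['frame'][150:330,180:420],None,fx=3.3,fy=3.3,interpolation=cv2.INTER_CUBIC)[:,:,::-1])
E
```

```text
0 [[285.0, 288.0], [350.0, 288.0]]
-0.01 [[283.0, 296.0], [352.0, 296.0]]
-0.0187 [[281.0, 303.0], [353.0, 303.0]]
-0.04 [[276.0, 325.0], [358.0, 326.0]]
0.1 [[274.0, 405.0], [154.0, 382.0]]
0.2 [[271.0, 408.0], [143.0, 397.0]]
0.3 [[269.0, 412.0], [135.0, 412.0]]
0.4 [[267.0, 416.0], [128.0, 427.0]]
0.54 [[265.0, 422.0], [123.0, 450.0]]
```

View pics/side1.png

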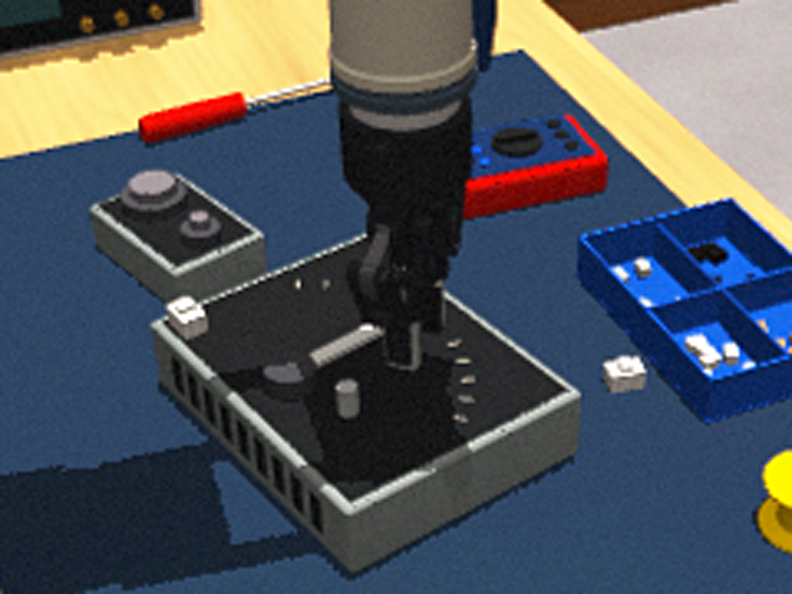

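```bash
python3 - <<'E'
from h import *
c=arm.camera('side'); s=arm.get_state(); R=np.array(s['tcp_rot'])
k=lambda P:((proj(c,P)-[180,150])*3.3).round().tolist()
print('tcp',k([s['position'],s['position']+R@np.array([0,0.016,0]),s['position']+R@np.array([0,-0.016,0])]),s['position'])
q=ray(c,np.array([(312,360),(372,330),(285,375)])/3.3+[180,150],.073); print(q); d=q[1]-q[0]; print('az',np.arctan2(d[1],d[0]))
for a in (.0,.3,.5,.7): print(a,k([PV+[.03*np.cos(a),.03*np.sin(a),.075],PV+[.08*np.cos(a),.08*np.sin(a),.075],PV+[.092*np.cos(a),.092*np.sin(a),.112]]))
print([r for r in arm.spot_point('lever_handle','side')])
E
```

```text
tcp [[416.0, 392.0], [407.0, 407.0], [426.0, 377.0]] [ 0.5364 -0.058   0.0834]
[[0.4903 0.014  0.073 ]
 [0.5391 0.0286 0.073 ]
 [0.4686 0.0061 0.073 ]]
az 0.29148751932938005
0.0 [[331.0, 359.0], [400.0, 340.0], [415.0, 291.0]]
0.3 [[324.0, 352.0], [383.0, 322.0], [394.0, 272.0]]
0.5 [[318.0, 348.0], [366.0, 313.0], [375.0, 261.0]]
0.7 [[311.0, 345.0], [348.0, 306.0], [353.0, 254.0]]
[{'location': [0.5612, 0.0343, 0.0909], 'p': 0.86}]
```

```bash
python3 - <<'E'
from h import *
c=arm.camera('side'); s=arm.get_state(); R=np.array(s['tcp_rot'])
for z in (0,-.01,-.02,-.03):
  print(z,((proj(c,[s['position']+R@np.array([x,0.02,z]) for x in (-.011,0,.011)])-[180,150])*3.3).round().tolist())
f=c['frame']; cv2.imwrite('pics/side2.png',cv2.resize(f[200:290,255:335],None,fx=7,fy=6.5,interpolation=cv2.INTER_NEAREST)[:,:,::-1])
E
```

```text
0 [[388.0, 407.0], [404.0, 411.0], [421.0, 415.0]]
-0.01 [[388.0, 395.0], [404.0, 399.0], [420.0, 402.0]]
-0.02 [[387.0, 383.0], [403.0, 386.0], [420.0, 390.0]]
-0.03 [[386.0, 370.0], [403.0, 374.0], [419.0, 378.0]]
```

View pics/side2.png

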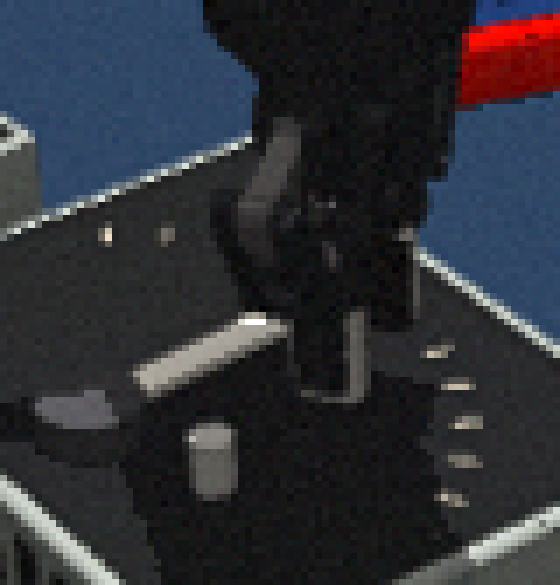

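The fingertips stand about 30 mm behind the nominal TCP at this opening, so they passed over the handle. The lever is still at az 0.30. I'll go back and work about 27 mm lower.

```bash
python3 - <<'E'
from h import *
arc([.30],z=.125); 
E
```

```text
0.3 [-0.194 -0.33  -0.166] -0.172
```

Request:
{"method": "move_arm", "body": {
  "series": [
    {"slide": [0, 0, -0.166], "turn": [0, 0, 0], "fingers": 0.25},
    {"slide": [-0.194, -0.33, -0.166], "turn": [0, 0, -0.172], "fingers": 0.25},
    {"slide": [-0.194, -0.33, -0.166], "turn": [0, 0, -0.172], "fingers": 0.25},
    {"slide": [-0.194, -0.33, -0.166], "turn": [0, 0, -0.172], "fingers": 0.25},
    {"slide": [-0.194, -0.33, -0.166], "turn": [0, 0, -0.172], "fingers": 0.25},
    {"slide": [-0.194, -0.33, -0.166], "turn": [0, 0, -0.172], "fingers": 0.25},
    {"slide": [-0.194, -0.33, -0.166], "turn": [0, 0, -0.172], "fingers": 0.25},
    {"slide": [-0.194, -0.33, -0.166], "turn": [0, 0, -0.172], "fingers": 0.25},
    {"slide": [-0.194, -0.33, -0.166], "turn": [0, 0, -0.172], "fingers": 0.25},
    {"slide": [-0.194, -0.33, -0.166], "turn": [0, 0, -0.172], "fingers": 0.25},
    {"slide": [-0.194, -0.33, -0.166], "turn": [0, 0, -0.172], "fingers": 0.25},
    {"slide": [-0.194, -0.33, -0.166], "turn": [0, 0, -0.172], "fingers": 0.25}
  ]
}}

```text
clock: 7.27
position: [0.5594, 0.0348, 0.125]
tcp_rot: [[0.956, 0.293, 0.013], [0.293, -0.956, -0.001], [0.012, 0.005, -1.0]]
wrist_force: [0.8, -0.7, 0.3]
finger_gap: 0.0319
```

```bash
python3 - <<'E'
from h import *
print(arm.get_state()['position']); arc([.30],z=.056)
E
```

```text
[0.5594 0.0348 0.125 ]
0.3 [-0.003 -0.001  0.276] -0.0
```

Request:
{"method": "move_arm", "body": {
  "series": [
    {"slide": [0, -0.001, 0.14], "turn": [0, -0.002, 0], "fingers": 0.25},
    {"slide": [-0.001, -0.001, 0.2], "turn": [0, -0.002, 0], "fingers": 0.25},
    {"slide": [-0.003, -0.001, 0.24], "turn": [0, -0.002, 0], "fingers": 0.25},
    {"slide": [-0.003, -0.001, 0.276], "turn": [0, -0.002, 0], "fingers": 0.25},
    {"slide": [-0.003, -0.001, 0.276], "turn": [0, -0.002, 0], "fingers": 0.25}
  ]
}}

```text
clock: 7.68
position: [0.5586, 0.0346, 0.0547]
tcp_rot: [[0.956, 0.292, -0.002], [0.292, -0.956, -0.005], [-0.003, 0.004, -1.0]]
wrist_force: [0.2, 0.0, 0.2]
finger_gap: 0.0323
```

```bash
python3 - <<'E'
from h import *
print(arm.get_state()['position']); arc([.2,.1,0,-.1,-.2,-.3,-.4,-.5,-.6,-.66,-.70],z=.056)
E
```

```text
[0.5586 0.0346 0.0547]
0.2 [ 0.002  0.038 -0.005] 0.015
0.1 [-0.004  0.074 -0.005] 0.031
0 [-0.013  0.11  -0.005] 0.047
-0.1 [-0.025  0.144 -0.005] 0.063
-0.2 [-0.041  0.177 -0.004] 0.079
-0.3 [-0.06   0.209 -0.004] 0.095
-0.4 [-0.082  0.238 -0.004] 0.111
-0.5 [-0.107  0.265 -0.004] 0.127
-0.6 [-0.135  0.29  -0.004] 0.143
-0.66 [-0.152  0.303 -0.004] 0.152
-0.7 [-0.165  0.311 -0.004] 0.158
```

Request:
{"method": "move_arm", "body": {
  "series": [
    {"slide": [0.002, 0.038, 0], "turn": [0, 0, 0.015], "fingers": 0.25},
    {"slide": [-0.004, 0.074, 0], "turn": [0, 0, 0.031], "fingers": 0.25}
  ]
}}

```text
clock: 7.85
position: [0.5632, 0.0171, 0.0552]
tcp_rot: [[0.995, 0.097, -0.002], [0.097, -0.995, -0.004], [-0.002, 0.004, -1.0]]
wrist_force: [-0.9, 2.2, -1.3]
finger_gap: 0.0322
```

```bash
python3 - <<'E'
from h import *
c=arm.camera('side')
for r in arm.spot_point('lever_handle','side')[:1]: print(r,np.arctan2(*(np.array(r['location'])-PV)[[1,0]]))
s=arm.get_state();print(s['position'],s['wrist_force'],s['finger_gap']); arc([0,-.1,-.2,-.3,-.4,-.5,-.6,-.66,-.70],z=.056)
E
```

```text
{'location': [0.5633, 0.0191, 0.0931], 'p': 0.73} 0.1256954763175873
[0.5637 0.016  0.0555] [0.2501 0.236  0.8586] 0.031610890487384746
0 [-0.004  0.034 -0.002] 0.016
-0.1 [-0.01   0.07  -0.002] 0.032
-0.2 [-0.019  0.106 -0.001] 0.047
-0.3 [-0.031  0.14  -0.001] 0.063
-0.4 [-0.047  0.174 -0.001] 0.079
-0.5 [-0.066  0.205 -0.001] 0.095
-0.6 [-0.088  0.234 -0.001] 0.111
-0.66 [-0.103  0.251 -0.001] 0.121
-0.7 [-0.114  0.261 -0.   ] 0.127
```

Now the lever follows (2.2 N push, handle at az 0.126). Continuing to idle.

Request:
{"method": "move_arm", "body": {
  "series": [
    {"slide": [-0.004, 0.034, 0], "turn": [0, 0, 0.016], "fingers": 0.25},
    {"slide": [-0.01, 0.07, 0], "turn": [0, 0, 0.032], "fingers": 0.25},
    {"slide": [-0.019, 0.106, 0], "turn": [0, 0, 0.047], "fingers": 0.25},
    {"slide": [-0.031, 0.14, 0], "turn": [0, 0, 0.063], "fingers": 0.25},
    {"slide": [-0.047, 0.174, 0], "turn": [0, 0, 0.079], "fingers": 0.25},
    {"slide": [-0.066, 0.205, 0], "turn": [0, 0, 0.095], "fingers": 0.25},
    {"slide": [-0.088, 0.234, 0], "turn": [0, 0, 0.111], "fingers": 0.25},
    {"slide": [-0.103, 0.251, 0], "turn": [0, 0, 0.121], "fingers": 0.25},
    {"slide": [-0.114, 0.261, 0], "turn": [0, 0, 0.127], "fingers": 0.25},
    {"slide": [-0.114, 0.261, 0], "turn": [0, 0, 0.127], "fingers": 0.25}
  ]
}}

```text
clock: 8.78
position: [0.5421, -0.0519, 0.0567]
tcp_rot: [[0.765, -0.644, 0.001], [-0.644, -0.765, -0.005], [0.004, 0.003, -1.0]]
wrist_force: [0.4, -0.1, 0.5]
finger_gap: 0.0317
```

```bash
python3 - <<'E'
from h import *
c=arm.camera('side')
for r in arm.spot_point('lever_handle','side')[:1]: print(r,np.arctan2(*(np.array(r['location'])-PV)[[1,0]]))
s=arm.get_state();print(s['position'],s['wrist_force'],s['finger_gap']); arc([-.73,-.76,-.77,-.78,-.79,-.8],z=.056)
E
```

```text
{'location': [0.5449, -0.0516, 0.092], 'p': 0.91} -0.6778897551510983
[ 0.5422 -0.0516  0.0565] [ 0.3889 -0.3063 -0.7606] 0.03222931064334218
-0.73 [-0.001  0.012  0.002] 0.005
-0.76 [-0.001  0.024  0.002] 0.01
-0.77 [-0.002  0.027  0.002] 0.012
-0.78 [-0.002  0.031  0.002] 0.013
-0.79 [-0.002  0.034  0.002] 0.015
-0.8 [-0.003  0.038  0.002] 0.016
```

Request:
{"method": "move_arm", "body": {
  "series": [
    {"slide": [-0.001, 0.012, 0], "turn": [0, 0, 0.005], "fingers": 0.25},
    {"slide": [-0.001, 0.018, 0], "turn": [0, 0, 0.008], "fingers": 0.25},
    {"slide": [-0.001, 0.024, 0], "turn": [0, 0, 0.01], "fingers": 0.25},
    {"slide": [-0.002, 0.029, 0], "turn": [0, 0, 0.013], "fingers": 0.25}
  ]
}}

```text
clock: 9.22
position: [0.538, -0.0561, 0.0569]
tcp_rot: [[0.711, -0.703, 0.002], [-0.703, -0.711, -0.004], [0.004, 0.001, -1.0]]
wrist_force: [5.4, 12.4, -0.2]
finger_gap: 0.0316
```

Request:
{"method": "move_arm", "body": {
  "series": [
    {"slide": [0, 0.005, 0], "turn": [0, 0, 0.002], "fingers": 0.25},
    {"slide": [0, 0.009, 0], "turn": [0, 0, 0.003], "fingers": 0.25},
    {"slide": [0, 0.013, 0], "turn": [0, 0, 0.003], "fingers": 0.25}
  ]
}}

```text
clock: 9.47
position: [0.5377, -0.056, 0.0571]
tcp_rot: [[0.696, -0.718, 0.006], [-0.718, -0.696, -0.0], [0.004, -0.004, -1.0]]
wrist_force: [10.2, 21.2, -7.1]
finger_gap: 0.0319
```

Request:
{"method": "move_arm", "body": {
  "series": [
    {"slide": [0, -0.024, 0], "turn": [0, 0, 0], "fingers": 0.25},
    {"slide": [0, -0.024, 0], "turn": [0, 0, 0], "fingers": 0.25},
    {"slide": [0, -0.024, -0.15], "turn": [0, 0, 0], "fingers": 0.25},
    {"slide": [0, -0.024, -0.4], "turn": [0, 0, 0], "fingers": 0.25},
    {"slide": [0, -0.024, -0.7], "turn": [0, 0, 0], "fingers": -1},
    {"slide": [0, -0.024, -0.7], "turn": [0, 0, 0], "fingers": -1},
    {"slide": [0, -0.024, -0.7], "turn": [0, 0, 0], "fingers": -1}
  ]
}}

```text
clock: 10.05
position: [0.5433, -0.0527, 0.2385]
tcp_rot: [[0.696, -0.718, 0.014], [-0.718, -0.696, -0.002], [0.011, -0.009, -1.0]]
wrist_force: [1.4, -0.5, -0.2]
finger_gap: 0.0672
```

```bash
python3 - <<'E'
from h import *
for n in ('side','top','wrist'):
  c=arm.camera(n)
  for r in arm.spot_point('lever_handle',n)[:1]: print(n,r,np.arctan2(*(np.array(r['location'])-PV)[[1,0]])+.712)
save(c,'w4.png')
print(arm.get_state()['position'],plan([.515,-.23,.27],-1.4))
E
```

```text
side {'location': [0.5389, -0.0539, 0.0944], 'p': 0.87} -0.02684796516850685
wrist {'location': [0.5396, -0.0501, 0.0932], 'p': 0.68} 0.00994057984532759
[ 0.5397 -0.052   0.2303] (array([ 0.4432,  0.5661, -0.1588]), array([-0.0004, -0.0003,  0.0953]))
```

Lever is at idle (0 ± 0.03). Next, above the selector.

Request:
{"method": "move_arm", "body": {
  "series": [
    {"slide": [0.443, 0.566, -0.159], "turn": [0, 0, 0.095], "fingers": -1},
    {"slide": [0.443, 0.566, -0.159], "turn": [0, 0, 0.095], "fingers": -1},
    {"slide": [0.443, 0.566, -0.159], "turn": [0, 0, 0.095], "fingers": -1},
    {"slide": [0.443, 0.566, -0.159], "turn": [0, 0, 0.095], "fingers": -1},
    {"slide": [0.443, 0.566, -0.159], "turn": [0, 0, 0.095], "fingers": -1},
    {"slide": [0.443, 0.566, -0.159], "turn": [0, 0, 0.095], "fingers": -1},
    {"slide": [0.443, 0.566, -0.159], "turn": [0, 0, 0.095], "fingers": -1},
    {"slide": [0.443, 0.566, -0.159], "turn": [0, 0, 0.095], "fingers": -1}
  ]
}}

```text
clock: 11.02
position: [0.5144, -0.229, 0.2685]
tcp_rot: [[0.174, -0.985, 0.001], [-0.985, -0.174, 0.001], [-0.001, -0.001, -1.0]]
wrist_force: [-0.1, 0.4, 0.2]
finger_gap: 0.0854
```

```bash
python3 - <<'E'
from h import *
c=arm.camera('wrist')
for t in ('dial_grip','selector'):
  for r in arm.spot_point(t,'wrist')[:2]: print(t,r,proj(c,r['location'])[0])
f=c['frame']; cv2.imwrite('pics/w5.png',cv2.resize(f[0:300,120:520],None,fx=2,fy=2,interpolation=cv2.INTER_CUBIC)[:,:,::-1])
s=arm.get_state(); print(s['clock'],s['position'],s['tcp_rot'])
E
```

```text
dial_grip {'location': [0.5231, -0.306, 0.0716], 'p': 0.8} [322.855  130.7601]
dial_grip {'location': [0.7139, -0.3602, 0.075], 'p': 0.66} [111.9884  22.0954]
selector {'location': [0.5211, -0.3022, -0.0013], 'p': 0.85} [323.2769 135.9212]
selector {'location': [0.7089, -0.3604, 0.0011], 'p': 0.66} [153.8453  43.8225]
11.1667 [ 0.5149 -0.2286  0.2693] [[ 0.1745 -0.9846  0.002 ]
 [-0.9847 -0.1745  0.0005]
 [-0.0002 -0.002  -1.    ]]
```

View pics/w5.png

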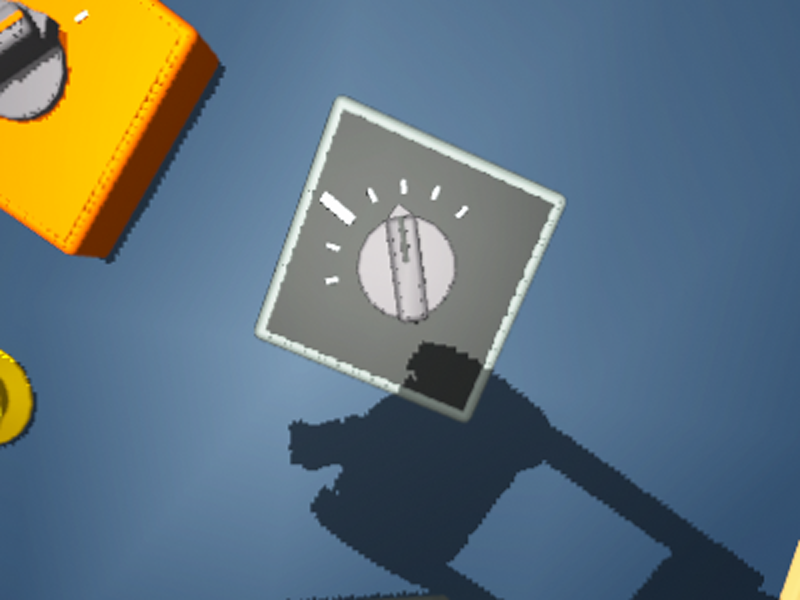

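Grey selector: disc centre at crop (407,268), nose tip at (400,207), long mark from (322,196) to (353,220).

```bash
cat > dial.py <<'E'
from h import *
def meas(c,cr,mk,ctr,line):
    f=lambda p,z: ray(c,p,z)
    co=f(cr,.05); D=co.mean(0)
    yaws=[np.arctan2(v[1],v[0]) for v in (co[i]-co[(i+1)%4] for i in range(4))]
    m=f(mk,.05); v=m.mean(0)-D; ln=f(line,.083); w=ln[0]-ln[1]
    print('ctr',D,'disc',f(ctr,.057),'edges mod90',[round(float((y+.785)%(np.pi/2)-.785),3) for y in yaws])
    print('mark az',np.arctan2(v[1],v[0]),'r',np.hypot(*v[:2]),'mark dir',np.arctan2(*(m[0]-m[1])[[1,0]]),'bar az',np.arctan2(w[1],w[0]),'bar mid',ln.mean(0),np.hypot(*w[:2]))
E
python3 - <<'E'
from dial import *
c=arm.camera('wrist'); g=lambda L:[(x/2+120-.25,y/2-.25) for x,y in L]
meas(c,g([(341,98),(565,200),(467,419),(258,335)]),g([(322,196),(353,220)]),g([(407,268)]),g([(401,217),(413,320)]))
E
```

```text
ctr [ 0.5226 -0.3033  0.05  ] disc [[ 0.523  -0.3034  0.057 ]] edges mod90 [-0.216, -0.219, -0.205, -0.213]
mark az -0.5112434553717902 r 0.04363449427992556 mark dir -0.4568352950667525 bar az -1.2692878007824668 bar mid [ 0.523  -0.3025  0.083 ] 0.044516695237425415
```

```bash
python3 - <<'E'
from h import *
print(plan([.523,-.3032,.12],-1.27),plan([.523,-.3032,.062],-1.27))
E
```

```text
(array([0.2988, 0.0218, 0.598 ]), array([-0.0004, -0.    , -0.02  ])) (array([0.2988, 0.0224, 0.83  ]), array([-0.0004, -0.    , -0.02  ]))
```

Request:
{"method": "move_arm", "body": {
  "series": [
    {"slide": [0.299, 0.022, 0.4], "turn": [0, 0, -0.02], "fingers": 0.25},
    {"slide": [0.299, 0.022, 0.4], "turn": [0, 0, -0.02], "fingers": 0.25},
    {"slide": [0.299, 0.022, 0.4], "turn": [0, 0, -0.02], "fingers": 0.25},
    {"slide": [0.299, 0.022, 0.4], "turn": [0, 0, -0.02], "fingers": 0.25},
    {"slide": [0.299, 0.022, 0.6], "turn": [0, 0, -0.02], "fingers": 0.25},
    {"slide": [0.299, 0.022, 0.75], "turn": [0, 0, -0.02], "fingers": 0.25},
    {"slide": [0.299, 0.022, 0.83], "turn": [0, 0, -0.02], "fingers": 0.25},
    {"slide": [0.299, 0.022, 0.83], "turn": [0, 0, -0.02], "fingers": 0.25},
    {"slide": [0.299, 0.022, 0.83], "turn": [0, 0, -0.02], "fingers": 0.25}
  ]
}}

```text
clock: 11.97
position: [0.5228, -0.3021, 0.0617]
tcp_rot: [[0.298, -0.955, 0.0], [-0.955, -0.298, 0.002], [-0.001, -0.001, -1.0]]
wrist_force: [0.6, 1.2, 0.1]
finger_gap: 0.0321
```

```bash
python3 - <<'E'
from h import *
c=arm.camera('side'); cv2.imwrite('pics/side3.png',cv2.resize(c['frame'][290:430,280:440],None,fx=4,fy=4,interpolation=cv2.INTER_CUBIC)[:,:,::-1])
s=arm.get_state(); R=np.array(s['tcp_rot']); p=s['position']
for z in (0,-.01,-.02,-.03):
  print(z,((proj(c,[p+R@np.array([0,y,z]) for y in (-.018,.018)])-[280,290])*4).round().tolist())
print(s['position'],s['wrist_force'])
E
```

```text
0 [[324.0, 259.0], [265.0, 302.0]]
-0.01 [[325.0, 244.0], [266.0, 287.0]]
-0.02 [[326.0, 228.0], [266.0, 271.0]]
-0.03 [[327.0, 213.0], [267.0, 256.0]]
[ 0.5241 -0.303   0.0634] [ 0.9404 -0.3162  1.2424]
```

View pics/side3.png

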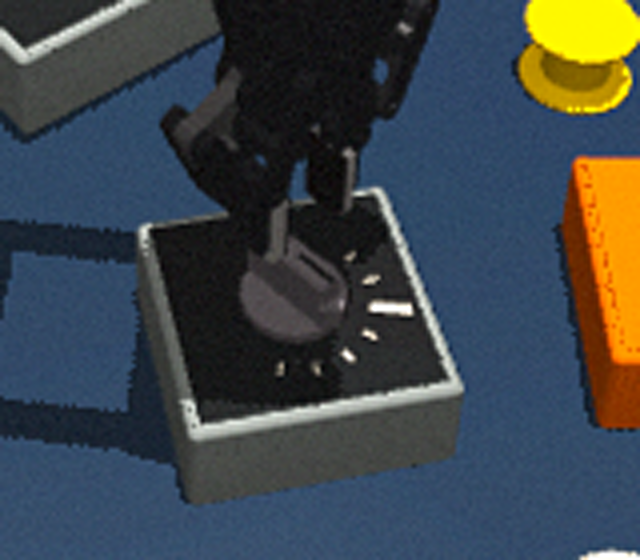

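The fingertips are about 30 mm behind the reported TCP again (z ≈ 0.094), so I'll go 20 mm lower and grip.

Request:
{"method": "move_arm", "body": {
  "series": [
    {"slide": [0.002, 0, 0.04], "turn": [0, 0, 0], "fingers": 0.25},
    {"slide": [0.002, 0, 0.08], "turn": [0, 0, 0], "fingers": 0.25},
    {"slide": [0.002, 0, 0.08], "turn": [0, 0, 0], "fingers": 0.25},
    {"slide": [0.002, 0, 0.08], "turn": [0, 0, 0], "fingers": 0.45},
    {"slide": [0.002, 0, 0.08], "turn": [0, 0, 0], "fingers": 0.6},
    {"slide": [0.002, 0, 0.08], "turn": [0, 0, 0], "fingers": 0.75},
    {"slide": [0.002, 0, 0.08], "turn": [0, 0, 0], "fingers": 0.75},
    {"slide": [0.002, 0, 0.08], "turn": [0, 0, 0], "fingers": 0.75}
  ],
  "newtons": 20
}}

```text
clock: 12.68
position: [0.5231, -0.3039, 0.0439]
tcp_rot: [[0.298, -0.955, 0.001], [-0.955, -0.298, -0.0], [0.001, -0.001, -1.0]]
wrist_force: [-6.0, -1.7, 4.4]
finger_gap: 0.0131
```

```bash
python3 - <<'E'
from h import *
s=arm.get_state(); print(s['position'],s['wrist_force'],s['finger_gap'],s['ft_torque'])
for a in (-1.27,-1.15,-1.03,-.91,-.79,-.67,-.56,-.513): print(a,plan([.523,-.3032,s['position'][2]],a))
E
```

```text
[ 0.5231 -0.3039  0.0439] [-5.9923 -1.6987  4.4373] 0.01305493905684878 [-0.3393  1.0311 -0.0062]
-1.27 (array([-0.0028, -0.0004, -0.    ]), array([-0.0002, -0.0001,  0.0002]))
-1.15 (array([-0.0028, -0.0004, -0.    ]), array([-0.0002, -0.0001, -0.0189]))
-1.03 (array([-0.0028, -0.0004, -0.    ]), array([-0.0002, -0.0002, -0.038 ]))
-0.91 (array([-0.0028, -0.0004, -0.    ]), array([-0.0002, -0.0002, -0.0571]))
-0.79 (array([-0.0028, -0.0004, -0.    ]), array([-0.0001, -0.0002, -0.0762]))
-0.67 (array([-0.0028, -0.0004, -0.    ]), array([-0.0001, -0.0002, -0.0953]))
-0.56 (array([-0.0028, -0.0004, -0.    ]), array([-0.0001, -0.0002, -0.1128]))
-0.513 (array([-0.0028, -0.0004, -0.    ]), array([-0.0001, -0.0002, -0.1203]))
```

Request:
{"method": "move_arm", "body": {
  "series": [
    {"slide": [-0.001, -0.002, -0.004], "turn": [0, 0, -0.019], "fingers": 0.75},
    {"slide": [-0.001, -0.002, -0.004], "turn": [0, 0, -0.038], "fingers": 0.75},
    {"slide": [-0.001, -0.002, -0.004], "turn": [0, 0, -0.057], "fingers": 0.75},
    {"slide": [-0.001, -0.002, -0.004], "turn": [0, 0, -0.076], "fingers": 0.75},
    {"slide": [-0.001, -0.002, -0.004], "turn": [0, 0, -0.095], "fingers": 0.75},
    {"slide": [-0.001, -0.002, -0.004], "turn": [0, 0, -0.112], "fingers": 0.75},
    {"slide": [-0.001, -0.002, -0.004], "turn": [0, 0, -0.12], "fingers": 0.75},
    {"slide": [-0.001, -0.002, -0.004], "turn": [0, 0, -0.12], "fingers": 0.75},
    {"slide": [-0.001, -0.002, -0.004], "turn": [0, 0, -0.12], "fingers": 0.75}
  ]
}}

```text
clock: 13.43
position: [0.523, -0.3037, 0.0442]
tcp_rot: [[0.87, -0.494, 0.0], [-0.494, -0.87, -0.001], [0.001, 0.0, -1.0]]
wrist_force: [0.8, -4.3, -13.6]
finger_gap: 0.0131
```

Request:
{"method": "move_arm", "body": {
  "series": [
    {"slide": [0, 0, 0], "turn": [0, 0, 0], "fingers": 0.25},
    {"slide": [0, 0, 0], "turn": [0, 0, 0], "fingers": 0.25},
    {"slide": [0, 0, 0], "turn": [0, 0, 0], "fingers": 0.25},
    {"slide": [0, 0, -0.2], "turn": [0, 0, 0], "fingers": 0.25},
    {"slide": [-0.15, 0, -0.5], "turn": [0, 0, 0], "fingers": 0.25},
    {"slide": [-0.3, 0, -0.8], "turn": [0, 0, 0], "fingers": 0.25},
    {"slide": [-0.3, 0, -0.8], "turn": [0, 0, 0], "fingers": 0.25},
    {"slide": [-0.3, 0, -0.8], "turn": [0, 0, 0], "fingers": 0.25},
    {"slide": [-0.3, 0, -0.8], "turn": [0, 0, 0], "fingers": 0.25}
  ]
}}

```text
clock: 14.18
position: [0.4584, -0.2667, 0.2511]
tcp_rot: [[0.869, -0.494, 0.008], [-0.494, -0.869, -0.005], [0.009, 0.0, -1.0]]
wrist_force: [1.1, -0.7, 0.8]
finger_gap: 0.0322
```

```bash
python3 - <<'E'
from h import *
c=arm.camera('wrist')
q=proj(c,[[.523,-.3032,.06]])[0]; print(q)
x0,y0=max(0,int(q[0])-110),max(0,int(q[1])-100); print(x0,y0)
f=c['frame']; cv2.imwrite('pics/w6.png',cv2.resize(f[y0:y0+200,x0:x0+220],None,fx=3,fy=3,interpolation=cv2.INTER_CUBIC)[:,:,::-1])
for n in ('side','wrist'):
  if n=='side': arm.camera(n)
  for r in arm.spot_point('lever_handle',n)[:1]: print(n,r,np.arctan2(*(np.array(r['location'])-PV)[[1,0]])+.712)
s=arm.get_state(); print(s['clock'],s['position'],s['wrist_force'])
E
```

```text
[317.3511 136.2639]
207 36
side {'location': [0.4648, 0.2741, 0.0001], 'p': 0.72} 2.3079223208029163
wrist {'location': [0.5413, -0.0534, 0.0951], 'p': 0.64} -0.005408247761474083
14.3833 [ 0.4578 -0.2665  0.2437] [ 0.3263  0.1491 -0.7237]
```

View pics/w6.png

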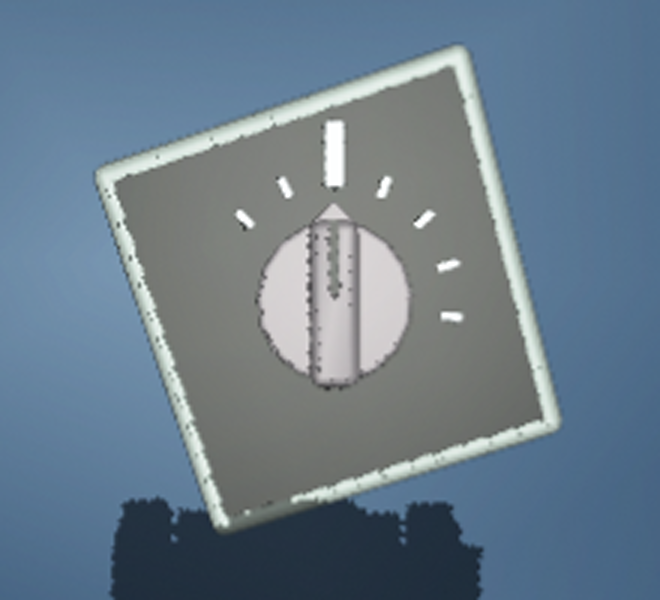

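The dial nose (334,205) points straight at the long mark (335,153), and the lever is still at idle. Back to the lever.

```bash
python3 - <<'E'
from h import *
a=-.712; p=PV+[.092*np.cos(a),.092*np.sin(a),0]
print(plan(p+[0,0,.16],a),plan(p+[0,0,.056],a))
E
```

```text
(array([-0.1329, -0.9086,  0.3346]), array([ 0.    , -0.0002,  0.0311])) (array([-0.1333, -0.9087,  0.7506]), array([ 0.    , -0.0002,  0.0311]))
```

Request:
{"method": "move_arm", "body": {
  "series": [
    {"slide": [-0.133, -0.909, 0.2], "turn": [0, 0, 0.031], "fingers": 0.25},
    {"slide": [-0.133, -0.909, 0.2], "turn": [0, 0, 0.031], "fingers": 0.25},
    {"slide": [-0.133, -0.909, 0.2], "turn": [0, 0, 0.031], "fingers": 0.25},
    {"slide": [-0.133, -0.909, 0.2], "turn": [0, 0, 0.031], "fingers": 0.25},
    {"slide": [-0.133, -0.909, 0.2], "turn": [0, 0, 0.031], "fingers": 0.25},
    {"slide": [-0.133, -0.909, 0.2], "turn": [0, 0, 0.031], "fingers": 0.25},
    {"slide": [-0.133, -0.909, 0.335], "turn": [0, 0, 0.031], "fingers": 0.25},
    {"slide": [-0.133, -0.909, 0.335], "turn": [0, 0, 0.031], "fingers": 0.25},
    {"slide": [-0.133, -0.909, 0.335], "turn": [0, 0, 0.031], "fingers": 0.25}
  ]
}}

```text
clock: 15.13
position: [0.539, -0.0521, 0.1569]
tcp_rot: [[0.758, -0.652, -0.006], [-0.652, -0.758, -0.0], [-0.005, 0.004, -1.0]]
wrist_force: [0.3, -0.6, -0.9]
finger_gap: 0.032
```

```bash
python3 - <<'E'
from h import *
arm.camera('wrist'); print(arm.spot_point('lever_handle','wrist')[:1])
a=-.712; p=PV+[.092*np.cos(a),.092*np.sin(a),0]
print(plan(p+[0,0,.056],a))
E
```

```text
[{'location': [0.5423, -0.0547, 0.096], 'p': 0.81}]
(array([-0.0012, -0.0021,  0.415 ]), array([ 0.0001, -0.    , -0.    ]))
```

Request:
{"method": "move_arm", "body": {
  "series": [
    {"slide": [0, -0.002, 0.15], "turn": [0, 0, 0], "fingers": 0.25},
    {"slide": [-0.001, -0.002, 0.25], "turn": [0, 0, 0], "fingers": 0.25},
    {"slide": [-0.001, -0.002, 0.34], "turn": [0, 0, 0], "fingers": 0.25},
    {"slide": [-0.001, -0.002, 0.415], "turn": [0, 0, 0], "fingers": 0.25},
    {"slide": [-0.001, -0.002, 0.415], "turn": [0, 0, 0], "fingers": 0.25}
  ]
}}

```text
clock: 15.65
position: [0.5394, -0.0535, 0.0539]
tcp_rot: [[0.756, -0.655, -0.004], [-0.655, -0.756, -0.0], [-0.003, 0.003, -1.0]]
wrist_force: [-1.6, -0.7, -0.2]
finger_gap: 0.0322
```

```bash
python3 - <<'E'
from h import *
s=arm.get_state(); print(s['position'],s['wrist_force'])
arc([-.6,-.5,-.4,-.3,-.2,-.1,0,.1,.2,.3,.4,.48],z=.056)
E
```

```text
[ 0.5394 -0.0535  0.0539] [-1.5559 -0.729  -0.2407]
-0.6 [ 0.001 -0.048 -0.009] -0.018
-0.5 [-0.005 -0.085 -0.009] -0.034
-0.4 [-0.015 -0.12  -0.009] -0.05
-0.3 [-0.028 -0.155 -0.009] -0.066
-0.2 [-0.045 -0.188 -0.009] -0.082
-0.1 [-0.064 -0.219 -0.009] -0.098
0 [-0.087 -0.248 -0.009] -0.114
0.1 [-0.112 -0.274 -0.009] -0.13
0.2 [-0.14  -0.298 -0.009] -0.146
0.3 [-0.17  -0.319 -0.009] -0.161
0.4 [-0.203 -0.337 -0.009] -0.177
0.48 [-0.23  -0.349 -0.009] -0.19
```

Request:
{"method": "move_arm", "body": {
  "series": [
    {"slide": [0.001, -0.048, -0.008], "turn": [0, 0, -0.018], "fingers": 0.25},
    {"slide": [-0.005, -0.085, -0.008], "turn": [0, 0, -0.034], "fingers": 0.25},
    {"slide": [-0.015, -0.12, -0.008], "turn": [0, 0, -0.05], "fingers": 0.25},
    {"slide": [-0.028, -0.155, -0.008], "turn": [0, 0, -0.066], "fingers": 0.25},
    {"slide": [-0.045, -0.188, -0.008], "turn": [0, 0, -0.082], "fingers": 0.25},
    {"slide": [-0.064, -0.219, -0.008], "turn": [0, 0, -0.098], "fingers": 0.25},
    {"slide": [-0.087, -0.248, -0.008], "turn": [0, 0, -0.114], "fingers": 0.25},
    {"slide": [-0.112, -0.274, -0.008], "turn": [0, 0, -0.13], "fingers": 0.25},
    {"slide": [-0.14, -0.298, -0.008], "turn": [0, 0, -0.146], "fingers": 0.25},
    {"slide": [-0.17, -0.319, -0.008], "turn": [0, 0, -0.161], "fingers": 0.25},
    {"slide": [-0.203, -0.337, -0.008], "turn": [0, 0, -0.177], "fingers": 0.25},
    {"slide": [-0.203, -0.337, -0.008], "turn": [0, 0, -0.177], "fingers": 0.25}
  ]
}}

```text
clock: 16.65
position: [0.5576, 0.0437, 0.058]
tcp_rot: [[0.92, 0.392, -0.001], [0.392, -0.92, 0.0], [-0.001, -0.0, -1.0]]
wrist_force: [0.8, -0.6, 0.9]
finger_gap: 0.032
```

```bash
python3 - <<'E'
from h import *
c=arm.camera('side')
for r in arm.spot_point('lever_handle','side')[:1]: print(r,np.arctan2(*(np.array(r['location'])-PV)[[1,0]]))
s=arm.get_state(); print(s['position'],s['wrist_force'])
arc([.4,.45,.5,.53,.56,.58],z=.056)
E
```

```text
{'location': [0.5587, 0.0367, 0.0904], 'p': 0.74} 0.3231260693475631
[0.5572 0.043  0.0574] [0.4406 0.0826 0.82  ]
0.4 [-0.003 -0.003  0.006] -0.001
0.45 [-0.004 -0.021  0.006] -0.009
0.5 [-0.005 -0.04   0.006] -0.017
0.53 [-0.006 -0.05   0.006] -0.022
0.56 [-0.008 -0.061  0.006] -0.026
0.58 [-0.009 -0.069  0.006] -0.03
```

Request:
{"method": "move_arm", "body": {
  "series": [
    {"slide": [-0.004, -0.021, 0], "turn": [0, 0, -0.009], "fingers": 0.25},
    {"slide": [-0.005, -0.035, 0], "turn": [0, 0, -0.015], "fingers": 0.25},
    {"slide": [-0.006, -0.05, 0], "turn": [0, 0, -0.022], "fingers": 0.25},
    {"slide": [-0.008, -0.058, 0], "turn": [0, 0, -0.025], "fingers": 0.25},
    {"slide": [-0.008, -0.065, 0], "turn": [0, 0, -0.028], "fingers": 0.25},
    {"slide": [-0.008, -0.065, 0], "turn": [0, 0, -0.028], "fingers": 0.25},
    {"slide": [-0.008, -0.04, 0], "turn": [0, 0, -0.028], "fingers": 0.25},
    {"slide": [-0.008, -0.04, -0.15], "turn": [0, 0, -0.028], "fingers": 0.25},
    {"slide": [-0.06, -0.04, -0.3], "turn": [0, 0, -0.028], "fingers": 0.25},
    {"slide": [-0.3, -0.04, -0.5], "turn": [0, 0, -0.028], "fingers": 0.25},
    {"slide": [-0.3, -0.04, -0.6], "turn": [0, 0, -0.028], "fingers": 0.25},
    {"slide": [-0.3, -0.04, -0.6], "turn": [0, 0, -0.028], "fingers": 0.25}
  ]
}}

```text
clock: 17.75
position: [0.4833, 0.0224, 0.2114]
tcp_rot: [[0.843, 0.539, -0.0], [0.539, -0.843, -0.0], [-0.0, -0.0, -1.0]]
wrist_force: [0.9, 0.1, 0.6]
finger_gap: 0.0319
```

```bash
python3 - <<'E'
from h import *
c=arm.camera('wrist')
for t in ('lever_handle','tab_mark','lever_pivot'):
  for r in arm.spot_point(t,'wrist')[:1]: print(t,r,np.arctan2(*(np.array(r['location'])-PV)[[1,0]]),proj(c,r['location']))
q=proj(c,[PV+[.06,.03,.06]])[0]; x0,y0=int(max(0,q[0]-110)),int(max(0,q[1]-110)); print(x0,y0)
cv2.imwrite('pics/w7.png',cv2.resize(c['frame'][y0:y0+200,x0:x0+220],None,fx=3,fy=3,interpolation=cv2.INTER_CUBIC)[:,:,::-1])
s=arm.get_state(); print(s['clock'],s['position'],s['tcp_rot'])
E
```

```text
lever_handle {'location': [0.5529, 0.0509, 0.0932], 'p': 0.71} 0.48982979150119965 [[336.4054 133.4358]]
tab_mark {'location': [0.58, 0.0696, 0.0691], 'p': 0.66} 0.5198406274794349 [[334.0451  88.7496]]
lever_pivot {'location': [0.4717, 0.012, 0.0642], 'p': 0.75} 1.5263811115479784 [[320.746  241.7642]]
223 55
17.95 [0.4846 0.0232 0.2074] [[ 0.8422  0.5391 -0.002 ]
 [ 0.5391 -0.8422  0.0001]
 [-0.0016 -0.0012 -1.    ]]
```

View pics/w7.png

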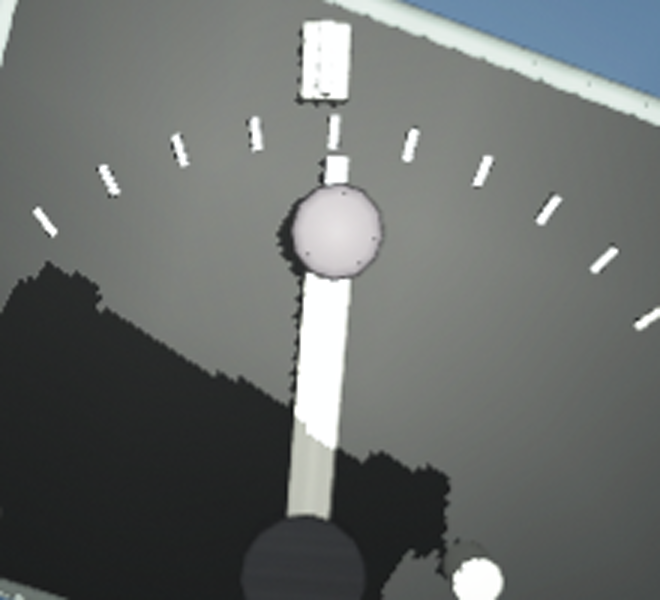

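```bash
python3 - <<'E'
from h import *
c=arm.camera('wrist'); g=lambda L:[((x+.5)/3+223-.5,(y+.5)/3+55-.5) for x,y in L]
A=ray(c,g([(327,280),(309,510)]),.075); d=A[0]-A[1]; print('arm az',np.arctan2(d[1],d[0]))
H=ray(c,g([(338,231)]),.112)[0]; B=ray(c,g([(304,573)]),.075)[0]; T=ray(c,g([(327.5,22),(323,99),(325,60)]),.074); N=ray(c,g([(337,170)]),.068)[0]
print('hub',B)
for P in (PV,B):
  print([(n,round(float(np.arctan2(*(q-P)[[1,0]])),4),round(float(np.hypot(*(q-P)[:2])),4)) for n,q in (('H',H),('N',N),('T0',T[0]),('T1',T[1]),('Tm',T[2]))])
d=T[0]-T[1]; print('tab az',np.arctan2(d[1],d[0]))
E
```

```text
arm az 0.4992186171902533
hub [0.4746 0.011  0.075 ]
[('H', 0.5125, 0.0944), ('N', 0.5078, 0.11), ('T0', 0.5432, 0.1432), ('T1', 0.5469, 0.1259), ('Tm', 0.5454, 0.1348)]
[('H', 0.4958, 0.09), ('N', 0.4933, 0.1056), ('T0', 0.5333, 0.1388), ('T1', 0.5357, 0.1215), ('Tm', 0.5349, 0.1303)]
tab az 0.5161972019910989
```

Lever reads 0.51 and the tab 0.545 in the same picture, so a further +0.037 rad is needed: push the TCP to az 0.607.

```bash
python3 - <<'E'
from h import *
arc([.52],z=.15);arc([.52],z=.056)
E
```

```text
0.52 [0.291 0.044 0.226] 0.008
0.52 [0.292 0.045 0.602] 0.008
```

Request:
{"method": "move_arm", "body": {
  "series": [
    {"slide": [0.291, 0.044, 0.1], "turn": [0, 0, 0.008], "fingers": 0.25},
    {"slide": [0.291, 0.044, 0.1], "turn": [0, 0, 0.008], "fingers": 0.25},
    {"slide": [0.291, 0.044, 0.1], "turn": [0, 0, 0.008], "fingers": 0.25},
    {"slide": [0.291, 0.045, 0.2], "turn": [0, 0, 0.008], "fingers": 0.25},
    {"slide": [0.291, 0.045, 0.33], "turn": [0, 0, 0.008], "fingers": 0.25},
    {"slide": [0.291, 0.045, 0.45], "turn": [0, 0, 0.008], "fingers": 0.25},
    {"slide": [0.291, 0.045, 0.55], "turn": [0, 0, 0.008], "fingers": 0.25},
    {"slide": [0.292, 0.045, 0.602], "turn": [0, 0, 0.008], "fingers": 0.25},
    {"slide": [0.292, 0.045, 0.602], "turn": [0, 0, 0.008], "fingers": 0.25}
  ]
}}

```text
clock: 18.75
position: [0.5478, 0.0531, 0.0509]
tcp_rot: [[0.868, 0.496, -0.012], [0.496, -0.868, -0.001], [-0.011, -0.005, -1.0]]
wrist_force: [-1.2, -0.9, 1.1]
finger_gap: 0.0323
```

```bash
python3 - <<'E'
from h import *
s=arm.get_state(); print(s['position'],s['wrist_force'])
arc([.52,.55,.57,.59,.6,.607],z=.056)
E
```

```text
[0.5478 0.0531 0.0509] [-1.1573 -0.8699  1.0818]
0.52 [ 0.012  0.006 -0.02 ] -0.0
0.55 [ 0.012 -0.005 -0.02 ] -0.005
0.57 [ 0.012 -0.012 -0.02 ] -0.008
0.59 [ 0.011 -0.019 -0.02 ] -0.011
0.6 [ 0.011 -0.023 -0.02 ] -0.013
0.607 [ 0.011 -0.026 -0.02 ] -0.014
```

Request:
{"method": "move_arm", "body": {
  "series": [
    {"slide": [0.012, -0.005, -0.02], "turn": [0, 0, -0.005], "fingers": 0.25},
    {"slide": [0.012, -0.012, -0.02], "turn": [0, 0, -0.008], "fingers": 0.25},
    {"slide": [0.011, -0.019, -0.02], "turn": [0, 0, -0.011], "fingers": 0.25},
    {"slide": [0.011, -0.023, -0.02], "turn": [0, 0, -0.013], "fingers": 0.25},
    {"slide": [0.011, -0.026, -0.02], "turn": [0, 0, -0.014], "fingers": 0.25},
    {"slide": [0.011, -0.026, -0.02], "turn": [0, 0, -0.014], "fingers": 0.25},
    {"slide": [0.011, -0.026, -0.02], "turn": [0, 0, -0.014], "fingers": 0.25}
  ]
}}

```text
clock: 19.33
position: [0.5473, 0.0602, 0.0563]
tcp_rot: [[0.821, 0.571, -0.011], [0.571, -0.821, -0.001], [-0.01, -0.006, -1.0]]
wrist_force: [1.0, -0.7, -1.8]
finger_gap: 0.0319
```

Request:
{"method": "move_arm", "body": {
  "series": [
    {"slide": [0, 0.022, 0], "turn": [0, 0, 0], "fingers": 0.25},
    {"slide": [0, 0.022, 0], "turn": [0, 0, 0], "fingers": 0.25},
    {"slide": [0, 0.022, -0.15], "turn": [0, 0, 0], "fingers": 0.25},
    {"slide": [0, 0.022, -0.25], "turn": [0, 0, 0], "fingers": 0.25},
    {"slide": [-0.3, 0.022, -0.5], "turn": [0, 0, 0], "fingers": 0.25},
    {"slide": [-0.3, 0.022, -0.6], "turn": [0, 0, 0], "fingers": 0.25},
    {"slide": [-0.3, 0.022, -0.6], "turn": [0, 0, 0], "fingers": 0.25},
    {"slide": [-0.3, 0.022, -0.6], "turn": [0, 0, 0], "fingers": 0.25}
  ]
}}

```text
clock: 20.0
position: [0.4907, 0.0116, 0.2122]
tcp_rot: [[0.822, 0.57, -0.005], [0.57, -0.822, -0.001], [-0.005, -0.002, -1.0]]
wrist_force: [1.6, -0.2, -0.1]
finger_gap: 0.0318
```

```bash
python3 - <<'E'
from h import *
c=arm.camera('wrist')
q=proj(c,[PV+[.06,.03,.06]])[0]; x0,y0=int(max(0,q[0]-110)),int(max(0,q[1]-110)); print(x0,y0)
cv2.imwrite('pics/w8.png',cv2.resize(c['frame'][y0:y0+200,x0:x0+220],None,fx=3,fy=3,interpolation=cv2.INTER_CUBIC)[:,:,::-1])
for t in ('lever_handle','tab_mark','lever_pivot'):
  m=arm.regions_of(t,'wrist')[:1]
  if m: ys,xs=np.nonzero(m[0]['pixels']); print(t,xs.mean(),ys.mean(),xs.min(),xs.max(),ys.min(),ys.max())
# automatic: white pixels per row in tab and arm
f=c['frame'].min(2)
for y in range(y0,y0+190,5):
  xs=np.nonzero(f[y,x0:x0+220]>190)[0]+x0
  if len(xs): print(y,[ (int(s[0]),int(s[-1])) for s in np.split(xs,np.nonzero(np.diff(xs)>1)[0]+1) if len(s)>3])
s=arm.get_state(); print(s['clock'],s['position'],s['tcp_rot'])
E
```

```text
210 55
lever_handle 606.1223300970873 377.2108737864078 574 639 351 404
tab_mark 319.9746835443038 74.8253164556962 312 328 62 88
lever_pivot 310.68787515006005 196.71968787515007 287 329 107 265
55 [(210, 216), (323, 341)]
60 [(210, 214), (336, 352)]
65 [(210, 213), (314, 328), (347, 364)]
70 [(313, 328), (358, 376)]
75 [(313, 327), (370, 388)]
80 [(313, 327), (384, 399)]
85 [(312, 327), (395, 412)]
90 [(406, 417), (419, 424)]
95 [(418, 429)]
100 [(321, 324)]
105 []
110 [(313, 320), (372, 375)]
115 [(317, 320)]
120 [(308, 322)]
125 [(304, 326), (393, 396)]
130 [(303, 327)]
135 [(303, 327)]
140 [(306, 324)]
145 [(409, 412)]
150 [(307, 321)]
155 [(307, 321)]
160 [(306, 321)]
165 [(306, 320), (423, 427)]
170 [(306, 320)]
175 [(306, 319)]
180 [(306, 319)]
185 [(306, 314)]
190 [(310, 313)]
195 [(309, 313)]
200 [(309, 313)]
205 [(309, 312)]
210 []
215 []
220 []
20.2 [0.4904 0.0131 0.2063] [[ 0.8213  0.5703 -0.012 ]
 [ 0.5704 -0.8214 -0.0004]
 [-0.0101 -0.0065 -0.9999]]
```

```bash
python3 - <<'E'
from h import *
c=arm.camera('wrist')
H=ray(c,[(315,131)],.112)[0];N=ray(c,[(316.5,110)],.068)[0];M=ray(c,[(314,152),(313,170)],.075);T=ray(c,[(320.2,75)],.074)[0]
for P in (PV,PV+[.003,.0035,0]):
  print([(n,round(float(np.arctan2(*(q-P)[[1,0]])),4),round(float(np.hypot(*(q-P)[:2])),4)) for n,q in (('H',H),('N',N),('M',M[0]),('M2',M[1]),('T',T))])
print(plan([.48,.2,.3],.57))
E
```

```text
[('H', 0.5687, 0.0932), ('N', 0.5687, 0.1088), ('M', 0.5776, 0.078), ('M2', 0.584, 0.0644), ('T', 0.5546, 0.1326)]
[('H', 0.5537, 0.0887), ('N', 0.5559, 0.1044), ('M', 0.56, 0.0736), ('M2', 0.5629, 0.06), ('T', 0.5437, 0.1282)]
(array([ 0.3885, -0.6397, -0.3762]), array([-0.0011,  0.0018,  0.0059]))
```

View pics/w8.png

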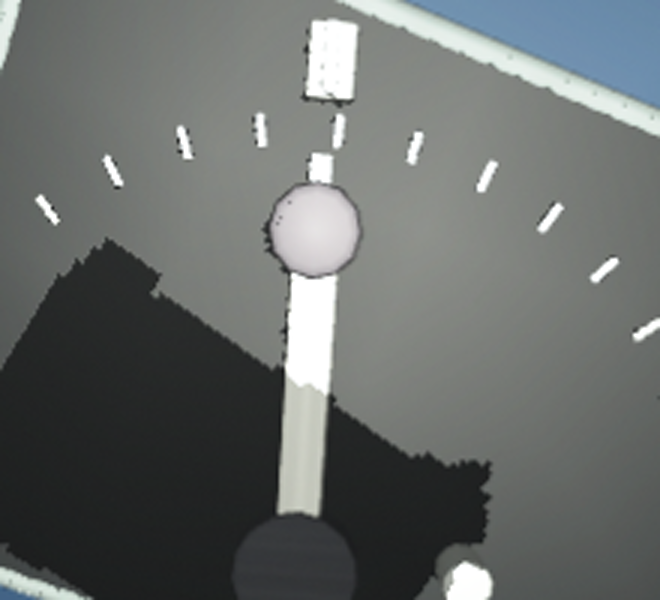

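The lever nose at (321,167) now points at the tab's fin (331,60), over by about 0.012 rad, which is within measuring error. Next, the start button, with shut fingers.

```bash
python3 - <<'E'
from h import *
print(plan([.4505,.3015,.24],1.985))
E
```

```text
(array([ 0.5259, -1.0387, -0.1348]), array([-0.0022,  0.0007, -0.2193]))
```

Request:
{"method": "move_arm", "body": {
  "series": [
    {"slide": [0.526, -1, -0.135], "turn": [0, 0, -0.219], "fingers": 1},
    {"slide": [0.526, -1, -0.135], "turn": [0, 0, -0.219], "fingers": 1},
    {"slide": [0.526, -1, -0.135], "turn": [0, 0, -0.219], "fingers": 1},
    {"slide": [0.526, -1, -0.135], "turn": [0, 0, -0.219], "fingers": 1},
    {"slide": [0.526, -1, -0.135], "turn": [0, 0, -0.219], "fingers": 1},
    {"slide": [0.526, -1, -0.135], "turn": [0, 0, -0.219], "fingers": 1},
    {"slide": [0.526, -1, -0.135], "turn": [0, 0, -0.219], "fingers": 1},
    {"slide": [0.526, -1, -0.135], "turn": [0, 0, -0.219], "fingers": 1},
    {"slide": [0.526, -1, -0.135], "turn": [0, 0, -0.219], "fingers": 1},
    {"slide": [0.526, -1, -0.135], "turn": [0, 0, -0.219], "fingers": 1},
    {"slide": [0.526, -1, -0.135], "turn": [0, 0, -0.219], "fingers": 1},
    {"slide": [0.526, -1, -0.135], "turn": [0, 0, -0.219], "fingers": 1}
  ]
}}

```text
clock: 21.25
position: [0.4555, 0.2939, 0.2382]
tcp_rot: [[-0.407, 0.913, -0.016], [0.913, 0.407, -0.002], [0.005, -0.015, -1.0]]
wrist_force: [-0.1, -0.2, 0.1]
finger_gap: 0.0003
```

```bash
python3 - <<'E'
from h import *
for n in ('wrist','side'):
  arm.camera(n)
  for t in ('start_top','station'): print(n,t,arm.spot_point(t,n)[:2])
s=arm.get_state(); print(s['clock'],s['position'],s['tcp_rot'],s['finger_gap'])
print(plan([.4505,.3015,.1],1.985))
E
```

```text
wrist start_top [{'location': [0.4559, 0.2987, 0.0628], 'p': 0.94}]
wrist station [{'location': [0.4625, 0.2747, -0.0012], 'p': 0.69}]
side start_top [{'location': [0.4499, 0.301, 0.0605], 'p': 0.42}]
side station [{'location': [0.462, 0.2714, 0.0002], 'p': 0.86}]
21.55 [0.456  0.2935 0.2397] [[-0.3988  0.917  -0.0135]
 [ 0.917   0.3988 -0.0007]
 [ 0.0047 -0.0126 -0.9999]] -0.00012603870608207259
(array([ 0.0353, -0.0005,  0.5589]), array([-0.002 , -0.0008, -0.0006]))
```

Request:
{"method": "move_arm", "body": {
  "series": [
    {"slide": [0.034, 0, 0.16], "turn": [-0.002, -0.001, 0], "fingers": 1},
    {"slide": [0.034, 0, 0.32], "turn": [-0.002, -0.001, 0], "fingers": 1},
    {"slide": [0.034, 0, 0.48], "turn": [-0.002, -0.001, 0], "fingers": 1},
    {"slide": [0.034, 0, 0.58], "turn": [-0.002, -0.001, 0], "fingers": 1},
    {"slide": [0.034, 0, 0.64], "turn": [-0.002, -0.001, 0], "fingers": 1},
    {"slide": [0.034, 0, 0.64], "turn": [-0.002, -0.001, 0], "fingers": 1}
  ]
}}

```text
clock: 22.05
position: [0.4482, 0.2997, 0.0763]
tcp_rot: [[-0.397, 0.918, -0.005], [0.918, 0.397, -0.005], [-0.003, -0.006, -1.0]]
wrist_force: [-0.3, -0.4, 0.3]
finger_gap: -0.0003
```

```bash
python3 - <<'E'
from h import *
c=arm.camera('side'); s=arm.get_state(); print(s['position'],s['wrist_force'],s['tcp_rot'])
# tip height: dark gripper above button; column profile at tip
p=np.array(s['position']); 
for z in (0,.01,.02,.03): print(z,proj(c,[p+[0,0,z]]).round(1))
print(plan([.452,.301,.07],1.985))
E
```

```text
[0.4494 0.3005 0.0784] [0.4657 0.1975 0.0197] [[-0.3976  0.9175 -0.0023]
 [ 0.9175  0.3976 -0.0033]
 [-0.0021 -0.0034 -1.    ]]
0 [[223.2 200.2]]
0.01 [[222.7 196.9]]
0.02 [[222.2 193.5]]
0.03 [[221.7 190.2]]
(array([-0.002 ,  0.0103,  0.0334]), array([-0.0005,  0.0003, -0.0008]))
```

Request:
{"method": "move_arm", "body": {
  "series": [
    {"slide": [0, 0.008, 0.03], "turn": [0, 0, 0], "fingers": 1},
    {"slide": [0, 0.008, 0.06], "turn": [0, 0, 0], "fingers": 1},
    {"slide": [0, 0.008, 0.06], "turn": [0, 0, 0], "fingers": 1}
  ]
}}

```text
clock: 22.35
position: [0.4513, 0.3012, 0.063]
tcp_rot: [[-0.397, 0.918, -0.002], [0.918, 0.397, -0.003], [-0.002, -0.003, -1.0]]
wrist_force: [-0.9, 0.3, -0.5]
finger_gap: 0.0001
```

Request:
{"method": "move_arm", "body": {
  "series": [
    {"slide": [0, 0, 0.015], "turn": [0, 0, 0], "fingers": 1},
    {"slide": [0, 0, 0.03], "turn": [0, 0, 0], "fingers": 1},
    {"slide": [0, 0, 0.03], "turn": [0, 0, 0], "fingers": 1}
  ]
}}

```text
clock: 22.6
position: [0.4511, 0.301, 0.0551]
tcp_rot: [[-0.397, 0.918, -0.002], [0.918, 0.397, -0.003], [-0.002, -0.004, -1.0]]
wrist_force: [0.6, -0.3, -0.6]
finger_gap: -0.0002
```

Request:
{"method": "move_arm", "body": {
  "series": [
    {"slide": [0, 0, 0.015], "turn": [0, 0, 0], "fingers": 1},
    {"slide": [0, 0, 0.025], "turn": [0, 0, 0], "fingers": 1},
    {"slide": [0, 0, 0.025], "turn": [0, 0, 0], "fingers": 1}
  ]
}}

```text
clock: 22.85
position: [0.4509, 0.3008, 0.0484]
tcp_rot: [[-0.397, 0.918, -0.003], [0.918, 0.397, -0.004], [-0.002, -0.004, -1.0]]
wrist_force: [-0.6, 1.2, 0.1]
finger_gap: -0.0002
```

Request:
{"method": "move_arm", "body": {
  "series": [
    {"slide": [0, 0, 0.012], "turn": [0, 0, 0], "fingers": 1},
    {"slide": [0, 0, 0.02], "turn": [0, 0, 0], "fingers": 1},
    {"slide": [0, 0, 0.02], "turn": [0, 0, 0], "fingers": 1}
  ]
}}

```text
clock: 23.1
position: [0.4506, 0.3006, 0.043]
tcp_rot: [[-0.397, 0.918, -0.004], [0.918, 0.397, -0.004], [-0.002, -0.005, -1.0]]
wrist_force: [-0.4, -0.9, 0.9]
finger_gap: -0.0002
```

Request:
{"method": "move_arm", "body": {
  "series": [
    {"slide": [0, 0, 0.008], "turn": [0, 0, 0], "fingers": 1},
    {"slide": [0, 0, 0.014], "turn": [0, 0, 0], "fingers": 1},
    {"slide": [0, 0, 0.014], "turn": [0, 0, 0], "fingers": 1}
  ]
}}

```text
clock: 23.35
position: [0.4503, 0.3005, 0.0391]
tcp_rot: [[-0.397, 0.918, -0.004], [0.918, 0.397, -0.004], [-0.002, -0.005, -1.0]]
wrist_force: [-0.1, -0.3, 0.0]
finger_gap: -0.0002
```

```bash
python3 - <<'E'
from h import *
c=arm.camera('side'); s=arm.get_state(); print(s['position'],s['wrist_force'],arm.spot_point('start_top','side')[:1])
cv2.imwrite('pics/side4.png',cv2.resize(c['frame'][130:260,170:300],None,fx=5,fy=4.5,interpolation=cv2.INTER_CUBIC)[:,:,::-1])
f=c['frame'].max(2); 
for x in (216,222,228): print(x,f[176:212,x].tolist())
E
```

```text
[0.4505 0.3006 0.0393] [ 0.2644 -0.1477 -0.3798] [{'location': [0.4539, 0.3027, 0.0575], 'p': 0.67}]
216 [15, 13, 23, 20, 18, 22, 21, 12, 25, 22, 18, 24, 21, 10, 14, 48, 102, 100, 99, 96, 98, 103, 100, 105, 104, 99, 106, 99, 104, 98, 106, 99, 79, 42, 27, 31]
222 [14, 16, 18, 27, 17, 23, 23, 21, 20, 20, 25, 19, 26, 24, 29, 44, 59, 39, 46, 34, 35, 26, 27, 20, 24, 49, 75, 81, 82, 84, 86, 85, 77, 55, 57, 51]
228 [22, 15, 17, 20, 20, 19, 15, 24, 24, 32, 61, 71, 95, 69, 38, 31, 26, 22, 27, 41, 40, 47, 57, 92, 81, 77, 81, 80, 85, 83, 84, 83, 72, 55, 61, 49]
```

Request:
{"method": "move_arm", "body": {
  "series": [
    {"slide": [0, 0, 0.008], "turn": [0, 0, 0], "fingers": 1},
    {"slide": [0, 0, 0.014], "turn": [0, 0, 0], "fingers": 1},
    {"slide": [0, 0, 0.014], "turn": [0, 0, 0], "fingers": 1}
  ]
}}

```text
clock: 23.7
position: [0.4503, 0.3005, 0.0356]
tcp_rot: [[-0.397, 0.918, -0.004], [0.918, 0.397, -0.004], [-0.002, -0.005, -1.0]]
wrist_force: [0.1, -0.6, -0.2]
finger_gap: 0.0001
```

Request:
{"method": "move_arm", "body": {
  "series": [
    {"slide": [0, 0, 0.006], "turn": [0, 0, 0], "fingers": 1},
    {"slide": [0, 0, 0.012], "turn": [0, 0, 0], "fingers": 1},
    {"slide": [0, 0, 0.012], "turn": [0, 0, 0], "fingers": 1}
  ]
}}

```text
clock: 23.95
position: [0.4501, 0.3003, 0.0322]
tcp_rot: [[-0.397, 0.918, -0.004], [0.918, 0.397, -0.005], [-0.003, -0.006, -1.0]]
wrist_force: [0.1, -0.0, -0.5]
finger_gap: -0.0002
```

Request:
{"method": "move_arm", "body": {
  "series": [
    {"slide": [0, 0, 0.006], "turn": [0, 0, 0], "fingers": 1},
    {"slide": [0, 0, 0.012], "turn": [0, 0, 0], "fingers": 1},
    {"slide": [0, 0, 0.012], "turn": [0, 0, 0], "fingers": 1}
  ]
}}

```text
clock: 24.2
position: [0.4499, 0.3002, 0.0289]
tcp_rot: [[-0.397, 0.918, -0.005], [0.918, 0.397, -0.005], [-0.003, -0.006, -1.0]]
wrist_force: [0.2, 0.3, -0.9]
finger_gap: -0.0
```

```bash
python3 - <<'E'
from h import *
c=arm.camera('side'); s=arm.get_state(); print(s['position'],s['wrist_force'],arm.spot_point('start_top','side')[:1])
cv2.imwrite('pics/side4.png',cv2.resize(c['frame'][150:240,180:280],None,fx=7,fy=6.5,interpolation=cv2.INTER_CUBIC)[:,:,::-1])
E
```

```text
[0.45   0.3003 0.0291] [ 0.6105 -0.0457 -0.1694] [{'location': [0.4521, 0.3052, 0.0577], 'p': 0.47}]
```

Request:
{"method": "move_arm", "body": {
  "series": [
    {"slide": [0, 0, 0.006], "turn": [0, 0, 0], "fingers": 1},
    {"slide": [0, 0, 0.012], "turn": [0, 0, 0], "fingers": 1},
    {"slide": [0, 0, 0.012], "turn": [0, 0, 0], "fingers": 1}
  ]
}}

```text
clock: 24.55
position: [0.4501, 0.3003, 0.026]
tcp_rot: [[-0.397, 0.918, -0.004], [0.918, 0.397, -0.005], [-0.003, -0.006, -1.0]]
wrist_force: [0.5, -0.5, 1.8]
finger_gap: -0.0001
```

```bash
python3 - <<'E'
from h import *
c=arm.camera('side'); s=arm.get_state(); print(s['position'],s['wrist_force'],arm.regions_of('start_top','side')[0]['p'])
f=c['frame'].max(2)
for y in range(180,212): print(y,' '.join('%3d'%v for v in f[y,206:244]))
print(proj(c,[[.45,.3005,.062],[.45,.3005,.040]]))
E
```

```text
[0.4501 0.3003 0.0261] [ 0.3457 -0.4321  1.9735] 0.53
180  41  37 164 255 214  51  15  20  17  22  17  17  30  22  19  19  20  23  19  25  21  14  22  14  21 124 255  15  24  21  17 163 255 255 254 253 253 251
181  40  35  70 227 255 208  58  18  20  26  16  16  18  20  21  21  19  17  25  27  20  24  26  21  59 181 246  17  24  20  39 189 255 253 252 253 252 252
182  39  49  60 157 255 255 167  13  17  20   5  15  18  23  21  18  17  15  26  24  22  22  23  21 118 255  76  12  14  25 113 250 243 253 252 251 250 250
183  25  77 112 138 250 255 195  14  21  18  20  23  23  24  15  27  15  18  22  21  16  20  18  14  29  77  22  14  23  41 181 255 253 250 249 247 244 238
184  16  23  38  88 233 255 255  87   8  22  29  23  27  22  22  18  15  21  19  18  24  17  22  21  25  27  20  22  22  99 242 252 243 239 234 230 221 213
185  19  22  26  98 252 255 255 249  49  15  22  22  28  19  20  23  15  30  16  25  19  22  22  19  21  25  21  24  32 140 243 231 219 211 200 190 183 170
186  21  22  22  14 100 253 255 255 181  14  17  23  17  16  28  15  16  15  18  26  18  20  23  17  19  23  2
[... 3288 characters left out ...]
9  38  21  45  86  91 106  98 100
208 104 103 101 103 110 103 101  97  88  52  81  48  44  52  54  65  79  80  80  80  78  70  75  59  58  48  49  41  52  47  44  17  20  30  65 101  97 108
209 101 103 105  99  94  92  41  46  49  52  47  50  44  45  50  54  54  54  58  56  57  58  54  58  53  53  50  50  45  42  31  16  21  23  20  44  82  99
210 100 103  88  38  46  45  52  67  58  22  29  49  49  45  47  55  57  57  58  61  53  52  58  55  52  49  54  44  41  29  29  18  22  17  22  21  23  66
211 102  84  49  55  52  40  53  18  16  22  28  43  47  49  47  49  51  54  53  57  55  62  51  50  51  47  43  45  35  29  26  28  27  25  20  25  21  24
[[224.1479 205.4484]
 [225.1926 212.4979]]
```

Contact is starting (2 N, tips at the button top). Pressing on down.

Request:
{"method": "move_arm", "body": {
  "series": [
    {"slide": [0, 0, 0.008], "turn": [0, 0, 0], "fingers": 1},
    {"slide": [0, 0, 0.016], "turn": [0, 0, 0], "fingers": 1},
    {"slide": [0, 0, 0.016], "turn": [0, 0, 0], "fingers": 1}
  ]
}}

```text
clock: 24.9
position: [0.4502, 0.3004, 0.022]
tcp_rot: [[-0.397, 0.918, -0.004], [0.918, 0.397, -0.005], [-0.003, -0.006, -1.0]]
wrist_force: [-0.9, 0.2, 3.8]
finger_gap: 0.0002
```

Request:
{"method": "move_arm", "body": {
  "series": [
    {"slide": [0, 0, 0.006], "turn": [0, 0, 0], "fingers": 1},
    {"slide": [0, 0, 0.01], "turn": [0, 0, 0], "fingers": 1},
    {"slide": [0, 0, 0.01], "turn": [0, 0, 0], "fingers": 1}
  ]
}}

```text
clock: 25.15
position: [0.4502, 0.3004, 0.02]
tcp_rot: [[-0.397, 0.918, -0.004], [0.918, 0.397, -0.005], [-0.003, -0.006, -1.0]]
wrist_force: [-1.5, -1.4, 8.9]
finger_gap: -0.0002
```

Request:
{"method": "move_arm", "body": {
  "series": [
    {"slide": [0, 0, 0.007], "turn": [0, 0, 0], "fingers": 1},
    {"slide": [0, 0, 0.007], "turn": [0, 0, 0], "fingers": 1},
    {"slide": [0, 0, 0.007], "turn": [0, 0, 0], "fingers": 1},
    {"slide": [0, 0, 0.007], "turn": [0, 0, 0], "fingers": 1}
  ]
}}

```text
clock: 25.48
position: [0.4503, 0.3004, 0.0197]
tcp_rot: [[-0.397, 0.918, -0.004], [0.918, 0.397, -0.005], [-0.003, -0.006, -1.0]]
wrist_force: [-5.9, -4.4, 23.5]
finger_gap: 0.0001
```

Request:
{"method": "move_arm", "body": {
  "series": [
    {"slide": [0, 0, -0.05], "turn": [0, 0, 0], "fingers": 1},
    {"slide": [0, 0, -0.2], "turn": [0, 0, 0], "fingers": 1},
    {"slide": [0, 0, -0.4], "turn": [0, 0, 0], "fingers": 1},
    {"slide": [0, 0, -0.8], "turn": [0, 0, 0], "fingers": 1},
    {"slide": [0, 0, -0.8], "turn": [0, 0, 0], "fingers": 1},
    {"slide": [0, 0, -0.8], "turn": [0, 0, 0], "fingers": 1},
    {"slide": [0, 0, -0.8], "turn": [0, 0, 0], "fingers": 1}
  ]
}}

```text
clock: 26.07
position: [0.4539, 0.3032, 0.2257]
tcp_rot: [[-0.397, 0.918, 0.004], [0.918, 0.397, 0.001], [-0.001, 0.004, -1.0]]
wrist_force: [0.5, 0.2, -0.4]
finger_gap: 0.0
```

```bash
python3 - <<'E'
from h import *
for n in ('side','top','wrist'):
  arm.camera(n)
  for t in ('lever_handle','tab_mark','dial_grip','start_top','plug_a'):
    for r in arm.spot_point(t,n)[:1]:
      l=np.array(r['location']); print(n,t,round(r['p'],2),l,np.arctan2(*(l-PV)[[1,0]]).round(3))
s=arm.get_state(); print(s['clock'],s['position'],s['wrist_force'])
E
```

```text
side lever_handle 0.66 [0.5511 0.0525 0.0897] 0.515
side tab_mark 0.55 [0.5807 0.0744 0.0663] 0.55
side dial_grip 0.93 [ 0.5265 -0.3034  0.0735] -1.396
side start_top 0.62 [0.4507 0.3026 0.0577] 1.641
side plug_a 0.68 [0.4266 0.0992 0.0588] 2.026
top lever_handle 0.87 [0.5539 0.0588 0.0915] 0.557
top tab_mark 0.48 [0.5772 0.0719 0.0695] 0.547
top dial_grip 0.86 [ 0.7152 -0.3606  0.0728] -0.986
top start_top 0.45 [0.452  0.3001 0.0652] 1.637
top plug_a 0.69 [ 0.584  -0.4775 -0.0011] -1.343
wrist start_top 0.81 [0.4548 0.2984 0.0607] 1.628
26.9667 [0.4511 0.3013 0.2197] [-0.305  -0.5141  0.2552]
```

```bash
python3 -c "
from cell import arm
print(arm.sign_off(), arm.get_state()['clock'])"
```

```text
the job is handed in; nothing more can be done
the job is handed in; nothing more can be done
```

The job is done in the order asked and handed in at about 27 s; sign-off gives no verdict, so the result rests on my own checks.

- **Lever to idle:** I pushed it against the stop post, where the force rose to about 23 N. It read idle within 0.03 rad and was still there after the dial was turned.
- **Dial:** I turned the grey selector's dial, not the orange look-alike's. A close picture showed the nose pointing straight at the long mark.
- **Lever to tab:** I pushed it out in two steps. The last close picture put it about 0.012 rad past the tab's middle, and I left it there because that is near the measuring error.
- **Start button:** I pressed it down about 6 mm until it bottomed at about 24 N, then let go. I only stepped down over the start button and stayed clear of the stop button.

**What went wrong or disagreed:**
- The first lever sweep passed over the handle without moving it. The fingertips sit about 30–35 mm behind the reported tool point, so I worked lower after that.
- In the last network readings, the top camera put the lever 0.01 rad past the tab, but the side camera put it 0.035 rad short. I trusted the close picture and the top camera.
- The picture limit ran out before the press, so I judged it by force and raw pixels. After it I had only the network readings, which covered the lever, tab, dial, start button and plug_a. I made no final check of the stop button or the other loose things on the bench.

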